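Take a pellet-press die apart onto its drying stands

TASK

The small steel pellet die stands assembled on the bench after use. Take it apart from the top down, one part at a time, and set every part upright on its own white drying stand: hang the plunger by its head in the hole of the tall stand, lay the stop ring in the stand with the smaller recess, lower the die body over the post, and lay the base in the stand with the larger recess. Leave the beaker and the lidded jar where they are.

Things in the scene. Friction and masses are not known exactly. Their poses are not given: they have to be found in the camera images.
- plunger: Topmost part of the die, bare steel, 0.2 kg: a grooved round head 36 mm across, 22 mm high, over a shank 16 mm across, 50 mm long with tapered tip. Origin on the axis at the underside of the head (shank 50 mm down, head 22 mm up); z up. At the start the head rests on the stop ring, the shank hangs through it into the die body (2 mm play all round): lift it over 55 mm straight up. Grip the head.
- stop_ring: Stop ring, a plain steel ring 46 mm across, 20 mm hole, 18 mm high. Origin on the axis at its underside; z up. 0.15 kg. At the start it lies loose on top of the die body, under the plunger's head, which is narrower than the ring. Grip its outside from above; the die body below it is 5 mm wider all round.
- die_body: Die body, a steel cylinder 56 mm across and 48 mm high with a 20 mm bore right through. Origin on the axis at its underside; z up. 0.6 kg. At the start its lowest 8 mm stand in the round recess of the base with 1.5 mm of play all round. Grip its outside from above.
- die_base: Base of the die, a steel disc 68 mm across and 30 mm high with a round recess 59 mm across and 8 mm deep in its top. Origin on the axis at its underside; z up. 0.55 kg. At the start it stands on the bench top and carries the other parts. Grip its outside from above.
- plunger_stand: Drying stand for the plunger: the tall white plastic cylinder, 70 mm across, 55 mm high, with an upright round hole 25 mm across, 51 mm deep in its top. Origin on the axis at its underside. The shank goes down the hole (4.5 mm play all round) and the underside of the head rests on the top face, 55 mm above the origin. Fixed to the bench.
- ring_stand: Drying stand for the stop ring: the smaller of the two flat white plastic dishes, 84 mm across and 12 mm high, with a round recess 64 mm across and 5 mm deep. Origin on the axis at its underside; recess floor 7 mm above it. Fixed to the bench.
- body_stand: Drying stand of the die body, a flat white disc 80 mm across, 12 mm high, with a round post 12 mm across on its middle that tapers over the last 8 mm to a 4 mm tip, 46 mm above the origin. Origin on the axis at its underside. The body's bore goes over the post (4 mm play all round) and the body stands on the disc's top face, 12 mm above the origin. Fixed to the bench.
- base_stand: Drying stand for the die base: the larger of the two flat white plastic dishes, 106 mm across and 12 mm high, with a round recess 86 mm across and 5 mm deep. Origin on the axis at its underside; recess floor 7 mm above it. Fixed to the bench.
- beaker: Bystander: empty clear glass beaker, 58 mm across the rim and 70 mm high, standing loose on the bench; origin at the middle of its underside.
- jar: Bystander: squat round jar with a pale grey screw lid, 66 mm across and 80 mm high, standing loose on the bench; origin at the middle of its underside.
Things that resemble listed ones, but are neither listed nor needed, are in the scene too. Leave any red look-alike of the die_body alone. What is shaped like the plunger but turquoise is not meant.

How it is judged:
By the outcome, as a careful person would: the job done as asked, in the order asked, and still so for the second after the job is handed in, with the robot touching nothing.
It also fails if it takes over 99 s, if anything falls off the work surface, if the arm or the gripper's body presses on something with over 40 N, if the wrist force passes 120 N, or if a joint passes its speed limit or range.

ROBOT

A 6-joint arm with a two-finger parallel gripper is mounted at the origin on a cart in front of the work surface, level with it; the furniture and walls round the work are solid. World frame = base frame: x ahead of the robot, y to its left, z up, the work surface at z = 0. Lengths are in mm, angles in rad, forces in N, time in s.
With the tool pointing down it reaches from about 350 to 875 mm from the base axis. Payload 4.2 kg.
Tool frame: the origin (TCP) lies between the finger pads; the fingertips stand 11 mm ahead of it and the grasp point (between the pads) lies 8 mm behind it; z points along the fingers, y is the direction in which the jaws open and shut (so a half turn about z gives the same grasp; the last joint's range is limited). The gripper opens to 85 mm and grips with 20 to 120 N. Pads are 22 mm wide; open, the fingers measure 114 mm over their backs; the gripper's body (76 mm by 85 mm) begins 54 mm behind the grasp point. The pads swing forward as they close: fully open they stand 13 mm farther back than shut.
Start: joints at [0.259, 0.385, 0.008, 0, -1.194, -0.259], TCP at [624.979, 0.025, 212.812] pointing down, gripper open.
Joint ranges: [-3.14, 3.14], [-1.21, 2.06], [-1.07, 1.41], [-3.16, 2.05], [-2.99, -0.16], [-3.1, 3.1]. Speed limits (rad/s): [2.79, 2.79, 3.14, 3.14, 3.14, 3.14].

INTERFACE

Orientations are given as a unit quaternion [x, y, z, w].
In Python, from bench import * gives the robot as it stands. The module is installed in compiled form; this text tells all that it offers.
- The arm moves only by the tool drive_tool, never from a script. Its argument "increments" is a list of rows, each a list of 3 entries, a list of its own where there are three numbers: the gripper command: -1 is shut, 1 is fully open, values between are in proportion, then the shift along the tool's x, y, z scaled (see below), then the turn about the tool's z scaled (see below). In form: [[hand, [tx, ty, tz], turn], ...]. A call has 1 to 20 rows; each row shifts and turns the commanded pose from where the row before left it, along the tool's axes as they then stand; what a row does not reach is not made up. The controller multiplies each number of a shift by 0.3 m and each number of a turn by 2 rad. A row lasts 1/8 s, in which the tool goes at most 62.5 mm and 10.7 degrees, less where a joint would pass 70% of its speed; a pose out of reach is approached as far as the arm can. A call with a number of a shift or a turn outside -1 to 1 is refused whole. A call with a gripper value outside its range is refused whole. The fingers move at their own pace and stop on an object; the grip force is fixed at half the most. Time passes only in rows, so rows that do not move let the fingers close. It gives the time, the measured TCP pose, the force and the opening at its end, in the units of the state.
- read_state(): the state, without advancing time (a new reading comes with each control period).
- get_image(name): name is "scene" or "side" or "wrist"; returns the picture (480x640x3 uint8, red, green, blue); there is no depth.
- calibration(name): a dict with "fovy" (degrees; the focal length in pixels is half the picture's height over the tangent of half this angle, whatever the lens; pixels are square), "cx", "cy" (the principal point, pixels), "R" (3x3) and "t" (3): a world point X has camera coordinates R X + t. Camera axes: x right, y down, z forward; pixel columns grow to the right and rows downward; lengths in mm; the calibration is good to about 2 mm. A picture is of the moment at which its call begins: read the wrist's pose just before it. calibration takes no time and is no camera call; for the wrist camera it gives the pose at the moment of the call.
- job_done(): hands the job in, once; it reports no verdict.
The state is a dict: "clock": time; "joints": joint angles; "joint_vel": joint speeds; "joint_efforts": joint torques, N m; "position": TCP position; "ee_rot": TCP orientation; "contact_force": force on the tool from outside, world axes, zero at the start; "wrist_torque": the same for the moment, N m; "gripper_width": finger opening in mm.
Only numpy, scipy, OpenCV 4.12 (cv2) and the standard library are available. Lean on these libraries where they do the work, as an engineer would, in place of code of your own. Each camera call takes 0.05 s, during which the arm holds its last target.

## Working session

There is one attempt and no reset: what is moved stays moved. The work goes in short steps, Python scripts to look and compute and a tool call to move; the robot and the scene stay as the last step left them, time stands still between calls to the robot, and variables do not carry over. Pictures are saved under pics/ and viewed, and the job is handed in when it is done.

Besides the shell and the picture viewer there is one more tool, called after "Request:" as name([rows], argument=value, ...), one row to a line, values as JSON. drive_tool: Moves the arm, as the interface text tells. Shifts and turns lie within -1 to 1; 1 stands for 0.3 m of shift or 2 rad of turn. Its arguments: {"type":"object","properties":{"increments":{"type":"array"}},"required":["increments"]}

```bash
mkdir -p pics
python3 - <<'E'
from bench import *
import cv2
print(read_state())
for n in ["scene","side","wrist"]:
    c=calibration(n); print(n,c)
    cv2.imwrite(f"pics/{n}0.png",get_image(n)[:,:,::-1])
E
```

```text
{'clock': 0.0, 'joints': array([ 2.58580026e-01,  3.85570653e-01,  6.65131774e-03, -5.02957184e-04,
       -1.19402749e+00, -2.58612702e-01]), 'joint_vel': array([-0.00102402,  0.00060951, -0.00071726,  0.00080372, -0.00013208,
       -0.00072246]), 'joint_efforts': array([-9.55001960e-04, -3.92286408e+01,  1.88399577e+01,  4.18616563e+00,
       -4.72148502e-03,  8.27910434e-07]), 'position': array([6.24378311e+02, 6.67938821e-03, 2.11722523e+02]), 'ee_rot': array([-0.70702919,  0.7071835 ,  0.00074265, -0.00081195]), 'contact_force': array([-0.52692858, -0.78990087, -0.84289844]), 'wrist_torque': array([0.03367603, 0.01322312, 0.00505442]), 'gripper_width': 85.5775489326948}
scene {'fovy': 46.26682182923487, 'cx': 322.42626403880297, 'cy': 239.6434398671779, 'R': array([[-0.55308463, -0.83312297,  0.00187594],
       [-0.45308422,  0.29889751, -0.83986604],
       [ 0.69915097, -0.46536696, -0.54279048]]), 't': array([284.41478281, 290.7120243 , 946.39290708])}
side {'fovy': 47.46543739571507, 'cx': 326.44556048501136, 'cy': 241.12459644364682, 'R': array([[ 0.97349598, -0.22788733,  0.01931191],
       [-0.12836053, -0.6143115 , -0.77855312],
       [ 0.18928592,  0.75543944, -0.62728151]]), 't': array([-505.05281102,  116.57984718, 1087.62592188])}
wrist {'fovy': 62.524000397333, 'cx': 322.48479914713585, 'cy': 238.78200493149075, 'R': array([[-9.99999524e-01,  2.21781673e-04,  9.50262842e-04],
       [ 4.96319899e-04,  9.54055205e-01,  2.99630472e-01],
       [-8.40150663e-04,  2.99630801e-01, -9.54054861e-01]]), 't': array([625.26659797, -39.1751094 , 379.53108838])}
```

View pics/scene0.png

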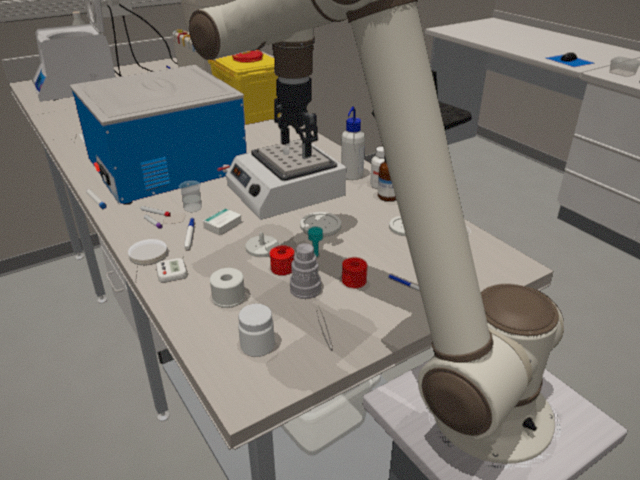

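View pics/side0.png

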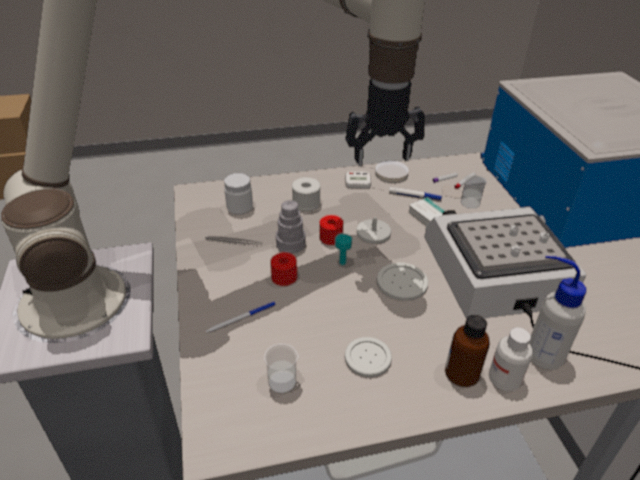

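View pics/wrist0.png

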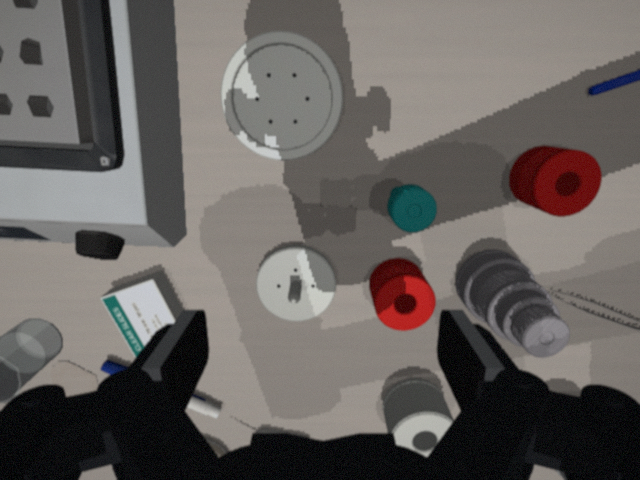

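```bash
cat > h.py <<'E'
import numpy as np, cv2
from bench import *
def K(c):
    f=240/np.tan(np.radians(c["fovy"])/2); return f
def proj(c,X):
    X=np.atleast_2d(X); p=X@c["R"].T+c["t"]; f=K(c)
    return np.c_[c["cx"]+f*p[:,0]/p[:,2], c["cy"]+f*p[:,1]/p[:,2]]
def back(c,uv,z):
    f=K(c); d=np.array([(uv[0]-c["cx"])/f,(uv[1]-c["cy"])/f,1.])
    o=-c["R"].T@c["t"]; d=c["R"].T@d
    return o+d*(z-o[2])/d[2]
def circ(x,y,z,r,n=72):
    a=np.linspace(0,2*np.pi,n); return np.c_[x+r*np.cos(a),y+r*np.sin(a),0*a+z]
def crop(img,x0,y0,x1,y1,s,fn): cv2.imwrite(fn,cv2.resize(img[y0:y1,x0:x1],None,fx=s,fy=s,interpolation=cv2.INTER_CUBIC))
E
python3 - <<'E'
from h import *
im=cv2.imread("pics/side0.png"); crop(im,220,150,440,300,3.6,"pics/c_side.png"); crop(im,250,270,450,410,4,"pics/c_side2.png")
im=cv2.imread("pics/scene0.png"); crop(im,190,190,430,365,3.3,"pics/c_scene.png")
for n,pts in {"side":{"die":(290,245),"ringst":(368,356),"basest":(402,281),"bodyst":(374,232),"plst":(307,187),"white":(392,171),"teal":(343,240),"jar":(238,180)},"scene":{"plst":(227,275),"bodyst":(262,245),"basest":(320,225),"ringst":(400,226),"teal":(316,232),"die":(306,290)}}.items():
    c=calibration(n)
    print(n,-c["R"].T@c["t"])
    for k,p in pts.items():
        print(k,back(c,p,{"plst":55,"jar":80,"die":30,"teal":70}.get(k,12)).round())
E
```

```text
side [ 300.75886074 -865.11431456  782.76476611]
die [447.  45.  30.]
ringst [ 531. -271.   12.]
basest [657. -97.  12.]
bodyst [648.  73.  12.]
plst [522. 224.  55.]
white [775. 320.  12.]
teal [551. -10.  70.]
jar [360. 249.  80.]
scene [-372.64904866  590.47937567  757.31867648]
plst [528. 231.  55.]
bodyst [648.  86.  12.]
basest [648. -81.  12.]
ringst [ 532. -248.   12.]
teal [548.  -4.  70.]
die [421. 103.  30.]
```

View pics/c_side.png

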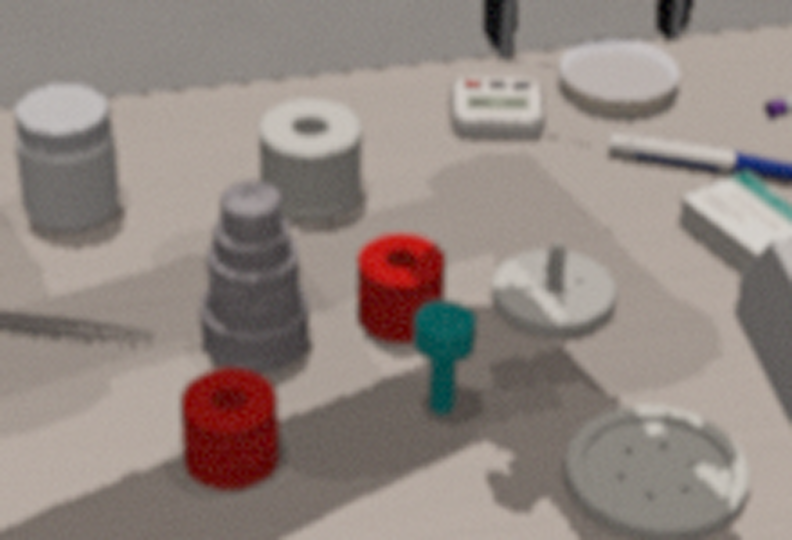

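View pics/c_scene.png

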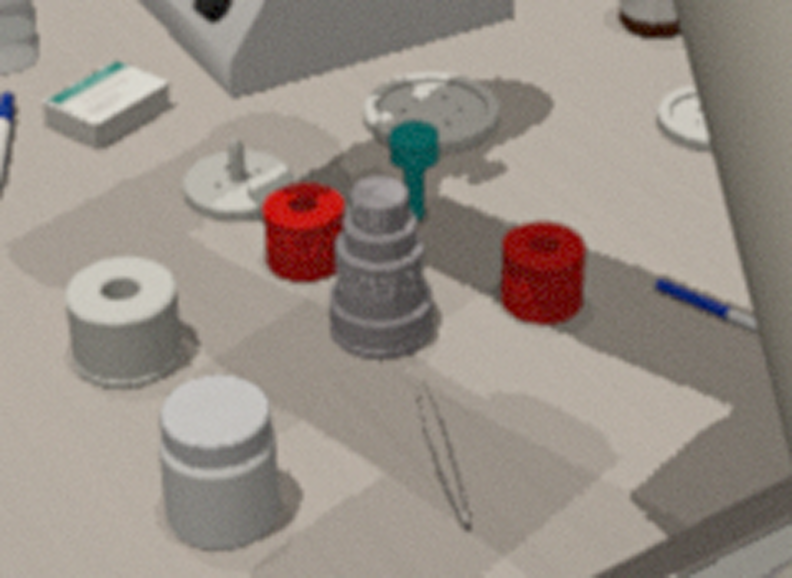

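View pics/c_side2.png

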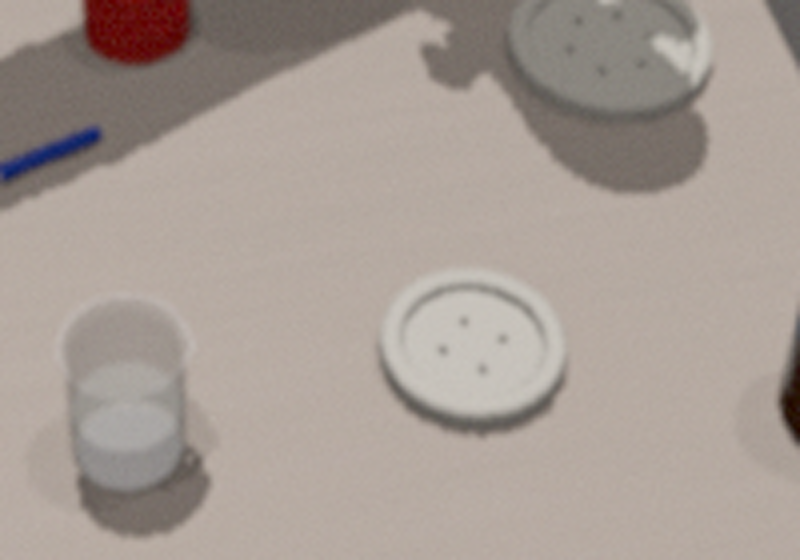

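Run:
```python
from h import *
S=lambda u,v:(220+(u+.5)/3.6-.5,150+(v+.5)/3.6-.5)
S2=lambda u,v:(250+(u+.5)/4-.5,270+(v+.5)/4-.5)
C=lambda u,v:(190+(u+.5)/3.3-.5,190+(v+.5)/3.3-.5)
cs,cc=calibration("side"),calibration("scene")
for k,z,a,b in [("pl",55,S(311,125),C(121,290)),("body",12,S(554,286),C(238,180)),("base",12,S(657,465),C(431,111)),("head",110,S(251,196),C(380,195)),("ringst",12,S2(474,342),None),("teal",72,S(445,318),C(415,138))]:
    print(k,back(cs,a,z).round(1), back(cc,b,z).round(1) if b else "")
# wrist
cw=calibration("wrist")
for k,z,p in [("head",110,(545,336)),("body",12,(297,283)),("base",12,(283,95))]: print(k,back(cw,p,z).round(1))
```

```text
pl [521.9 236.2  55. ] [521.1 236.   55. ]
body [650.5  84.1  12. ] [651.1  84.8  12. ]
base [659.1 -90.8  12. ] [654.7 -86.6  12. ]
head [454.8  84.4 110. ] [452.3  85.2 110. ]
ringst [ 532.3 -269.    12. ] 
teal [552.1  -6.1  72. ] [547.8  -2.8  72. ]
head [457.   83.4 110. ]
body [650.8  83.   12. ]
base [659.4 -92.6  12. ]
```

Run:
```python
from h import *
S=lambda u,v:(220+(u+.5)/3.6-.5,150+(v+.5)/3.6-.5)
cs=calibration("side"); cc=calibration("scene")
for k,z,p in [("redA",48,S(401,260)),("redB",48,S(231,398)),("jar",80,S(63,106))]: print(k,back(cs,p,z).round())
for X in [(675,0,200),(675,0,213),(575,0,200),(575,0,213)]: print(X,proj(cs,X).round(1),proj(cc,X).round(1))
im=cv2.imread("pics/side0.png"); crop(im,330,80,450,180,6,"pics/f_side.png")
im=cv2.imread("pics/scene0.png"); crop(im,250,60,350,170,5,"pics/f_scene.png")
```

```text
redA [548.  85.  48.]
redB [423. -23.  48.]
jar [359. 253.  80.]
(675, 0, 200) [[404.5 178.1]] [[284.5 161.1]]
(675, 0, 213) [[405.3 172.5]] [[284.3 156. ]]
(575, 0, 200) [[356.3 183.6]] [[307.4 177.2]]
(575, 0, 213) [[356.7 177.9]] [[307.3 171.9]]
```

View pics/f_side.png

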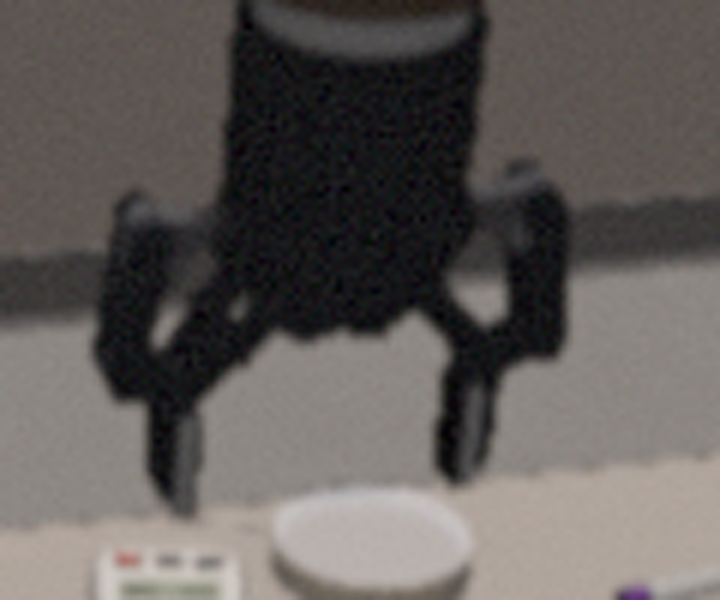

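View pics/f_scene.png

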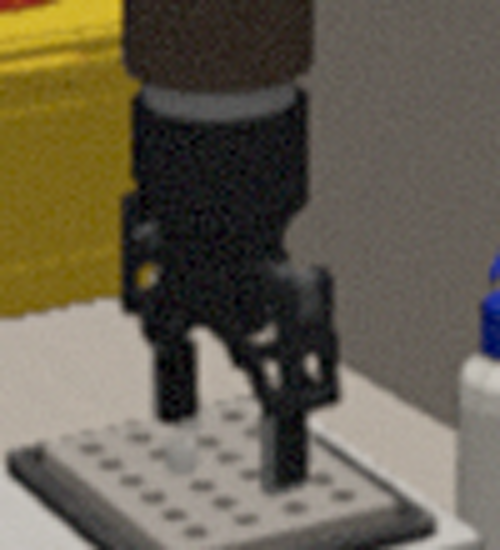

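Run:
```python
from h import *
cw=calibration("wrist"); cs=calibration("side"); cc=calibration("scene")
print(-cw["R"].T@cw["t"], read_state()["position"])
for z in (200,213,225,240,250): print(z,back(cw,(205,312),z).round(1),back(cw,(440,312),z).round(1))
# triangulate tips with side+scene
def tri(a,b):
    A=[];B=[]
    for c,p in((cs,a),(cc,b)):
        o=-c["R"].T@c["t"]; d=back(c,p,0)-o; d/=np.linalg.norm(d); P=np.eye(3)-np.outer(d,d); A.append(P);B.append(P@o)
    x=np.linalg.lstsq(np.vstack(A),np.hstack(B),rcond=None)[0]; return x.round(1),(np.vstack(A)@x-np.hstack(B)).round(1)
print(tri((360,165.8),(307,157)),tri((406.7,160),(285.4,144)))
```

```text
[625.64987816 -76.48464662 373.38348732] [6.24519408e+02 1.33367706e-02 2.11957213e+02]
200 [682.9  15.4 200. ] [568.2  15.5 200. ]
213 [678.6   8.5 213. ] [572.5   8.6 213. ]
225 [674.6   2.1 225. ] [576.5   2.2 225. ]
240 [669.7  -5.8 240. ] [581.4  -5.8 240. ]
250 [666.4 -11.1 250. ] [584.8 -11.1 250. ]
(array([579.8,  -4. , 244. ]), array([ 1.1,  0.5,  1.4, -1.1, -0.5, -1.4])) (array([673.2,  -3. , 243.1]), array([-0.2, -0.1, -0.3,  0.2,  0.1,  0.3]))
```

Request:
drive_tool([
  [-1,[0,0,0],0],
  [-1,[0,0,0],0],
  [-1,[0,0,0],0],
  [-1,[0,0,0],0],
  [-1,[0,0,0],0],
  [-1,[0,0,0],0],
  [-1,[0,0,0],0],
  [-1,[0,0,0],0],
])

```text
clock: 1.15
position: [625.0, 0.0, 212.8]
ee_rot: [0.707, -0.707, 0.0, 0.0]
contact_force: [1.3, 0.2, 0.1]
gripper_width: -0.0
```

Run:
```python
from h import *
print(read_state()["gripper_width"],read_state()["position"])
a=get_image("side")[:,:,::-1];b=get_image("scene")[:,:,::-1];w=get_image("wrist")[:,:,::-1]
cv2.imwrite("pics/w1.png",w)
p=cv2.resize(a[90:190,330:450],None,fx=4,fy=4,interpolation=2);q=cv2.resize(b[70:170,250:350],None,fx=4,fy=4,interpolation=2)
cv2.imwrite("pics/f1.png",np.hstack([p,q]))
```

```text
-0.022957750307501277 [6.24977408e+02 2.85558075e-02 2.12813621e+02]
```

View pics/f1.png

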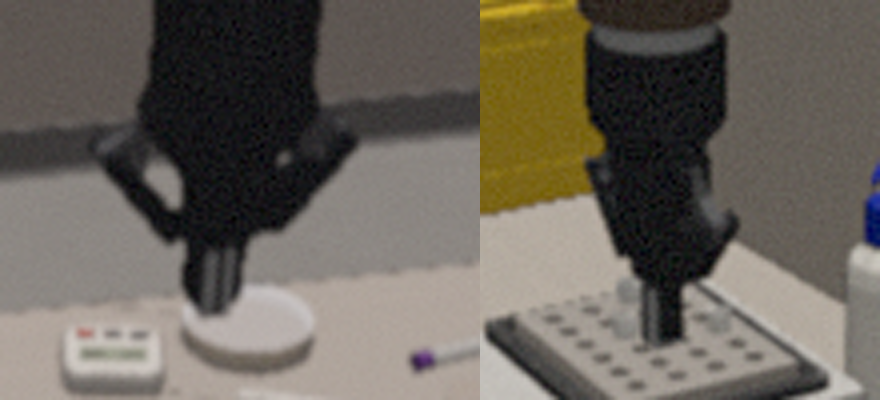

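View pics/w1.png

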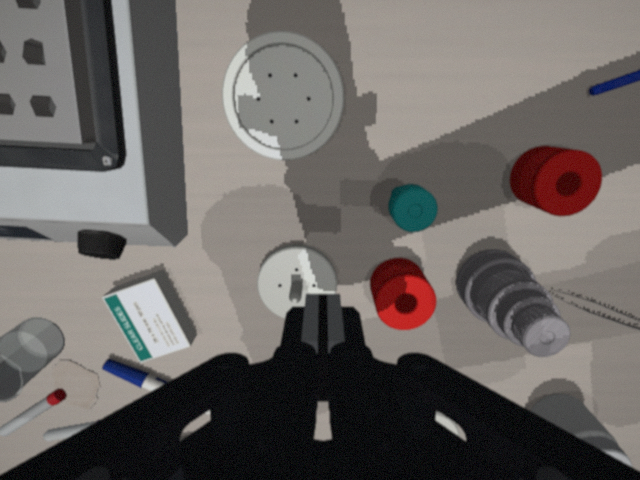

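Request:
drive_tool([
  [1,[0,0,0],0.0785],
  [1,[0,0,0],0.0785],
  [1,[0,0,0],0.0785],
  [1,[0,0,0],0.0785],
  [1,[0,0,0],0.0785],
  [1,[0,0,0],0],
])

```text
clock: 2.05
position: [625.0, 0.0, 212.8]
ee_rot: [-0.384, 0.923, 0.0, -0.0]
contact_force: [0.6, 0.6, -0.1]
gripper_width: 85.3
```

```bash
cat >> h.py <<'E'
from scipy.spatial.transform import Rotation as Rn
def to(x,y,z=None):
    s=read_state(); R=Rn.from_quat(s["ee_rot"]).as_matrix(); p=s["position"]
    d=np.array([x,y,p[2] if z is None else z])-p
    q=R.T@d; print("pos",p.round(1),"w",round(s["gripper_width"],1),"F",s["contact_force"].round(1),"yaw y",np.degrees(np.arctan2(R[1,1],R[0,1])).round(1),"tilt",R[:,2].round(3),"clk",s["clock"]); print("units",(q/300).round(4))
E
python3 -c "
from h import *
to(455.5,84)"
```

```text
pos [625.    0.  212.8] w 85.3 F [ 0.6  0.6 -0.1] yaw y 135.1 tilt [-0.  0. -1.] clk 2.05
units [0.2002 0.5978 0.    ]
```

Request:
drive_tool([
  [1,[0.04,0.12,0],0],
  [1,[0.04,0.12,0],0],
  [1,[0.04,0.12,0],0],
  [1,[0.04,0.12,0],0],
  [1,[0.04,0.118,0],0],
  [1,[0,0,0],0],
  [1,[0,0,0],0],
])

```text
clock: 2.92
position: [456.2, 84.6, 213.3]
ee_rot: [-0.384, 0.923, -0.0, 0.001]
contact_force: [0.0, 0.6, 0.1]
gripper_width: 85.6
```

```bash
cat >> h.py <<'E'
def shots(tag, side=None, scene=None, wrist=True, s=4):
    out=[]
    if side:
        a=get_image("side")[:,:,::-1]; x0,y0,x1,y1=side; out.append(a[y0:y1,x0:x1])
    if scene:
        a=get_image("scene")[:,:,::-1]; x0,y0,x1,y1=scene; out.append(a[y0:y1,x0:x1])
    if out:
        h=max(o.shape[0] for o in out); out=[np.vstack([o,np.zeros((h-o.shape[0],o.shape[1],3),np.uint8)]) for o in out]
        cv2.imwrite(f"pics/{tag}_x.png",cv2.resize(np.hstack(out),None,fx=s,fy=s,interpolation=2))
    if wrist:
        c=calibration("wrist"); cv2.imwrite(f"pics/{tag}_w.png",get_image("wrist")[:,:,::-1]); return c
E
python3 -c "
from h import *
to(455.5,84)
c=shots('a',(240,100,340,260),(250,180,350,320))
cs,cc=calibration('side'),calibration('scene')
print(back(c,(322,300),110))
np.savez('pics/a.npz',R=c['R'],t=c['t'])
"
```

```text
pos [456.2  84.6 213.3] w 85.6 F [0.  0.6 0.1] yaw y 135.1 tilt [ 0.001  0.    -1.   ] clk 2.925
units [ 0.003   0.0004 -0.    ]
[495.76019652 122.09785864 110.        ]
```

View pics/a_x.png

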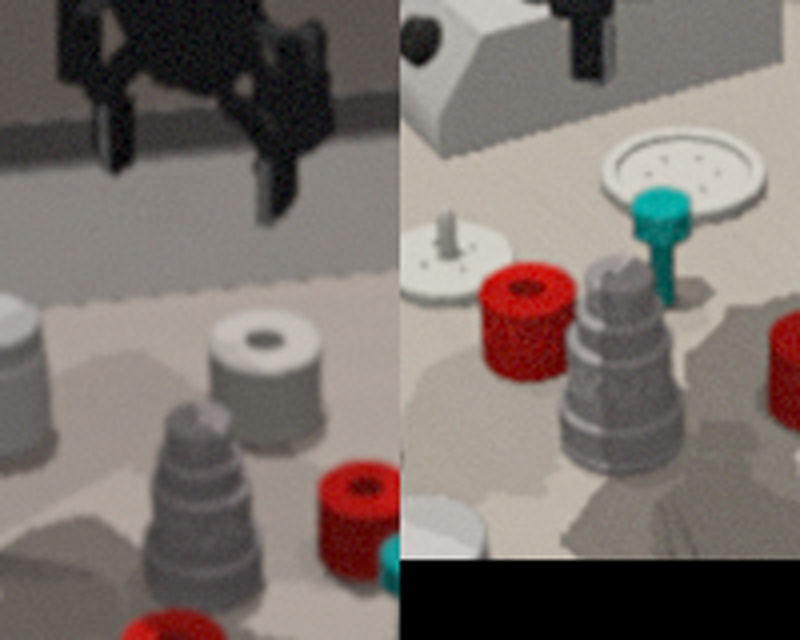

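View pics/a_w.png

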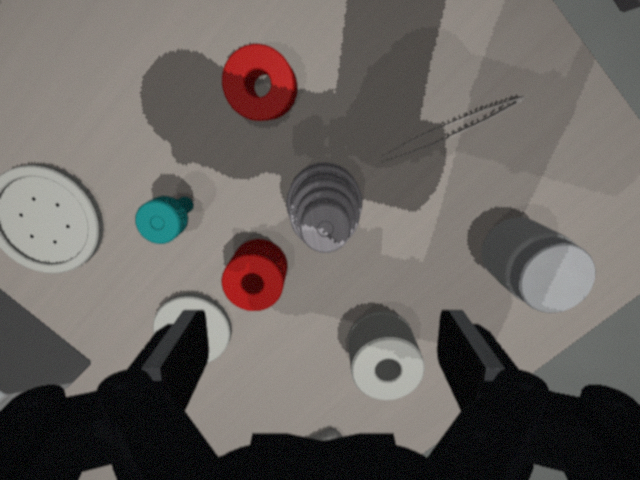

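```bash
python3 -c "
from h import *
c=calibration('wrist')
p=cv2.imread('pics/a_w.png'); crop(p,270,150,380,270,5,'pics/a_c.png')
print(back(c,(324.5,226),110))
# predicted overlay
P=proj(c,circ(455.5,84,110,18)); print(P.min(0),P.max(0))
for z in (213,225,240): print(z, proj(c,(456.2,84.6,z)))
"
```

```text
[454.42190816  83.17833697 110.        ]
[298.30520753 202.43072009] [350.16765235 252.32894717]
213 [[324.95266393 293.00630694]]
225 [[325.11182178 305.3937665 ]]
240 [[325.34476667 323.5241662 ]]
```

View pics/a_c.png

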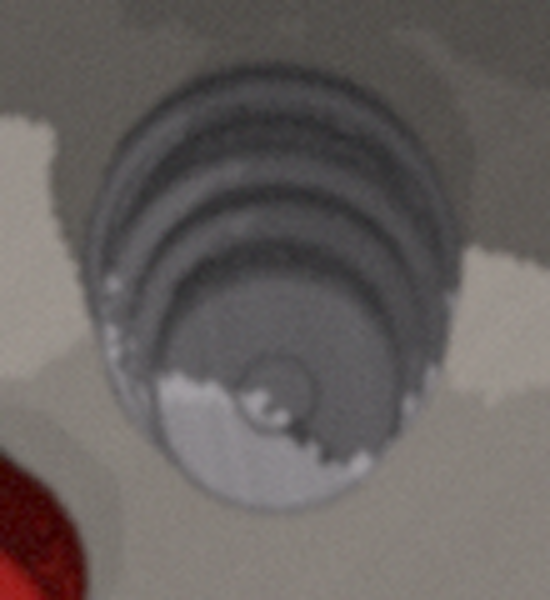

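Request:
drive_tool([
  [1,[0.002,0,0.1],0],
  [1,[0,0,0.1],0],
  [1,[0,0,0.1],0],
  [1,[0,0,0],0],
  [1,[0,0,0],0],
])

```text
clock: 3.7
position: [456.4, 84.1, 123.7]
ee_rot: [-0.383, 0.924, -0.0, 0.001]
contact_force: [0.8, 0.3, 0.7]
gripper_width: 85.5
```

```bash
python3 -c "
from h import *
to(455.5,84)
c=shots('b',(240,120,340,260),(250,180,350,320))
for z in (123-11,123+2,123+20,123+30):
  for sg in (-1,1):
    X=np.array([455.5,84,z])+sg*43*np.array([-.707,.707,0])
    print(z,sg,((proj(calibration('side'),X)-[240,120])*4).round(),((proj(calibration('scene'),X)-[250,180])*4+[400,0]).round())
"
```

```text
pos [456.4  84.1 123.7] w 85.5 F [0.8 0.3 0.7] yaw y 135.0 tilt [ 0.001  0.    -1.   ] clk 3.7
units [ 0.0023  0.0019 -0.    ]
112 -1 [[266. 359.]] [[636. 225.]]
112 1 [[134. 308.]] [[599. 315.]]
125 -1 [[266. 339.]] [[636. 204.]]
125 1 [[133. 288.]] [[598. 293.]]
143 -1 [[266. 311.]] [[635. 175.]]
143 1 [[131. 260.]] [[597. 263.]]
153 -1 [[266. 294.]] [[635. 159.]]
153 1 [[130. 244.]] [[597. 246.]]
```

View pics/b_x.png

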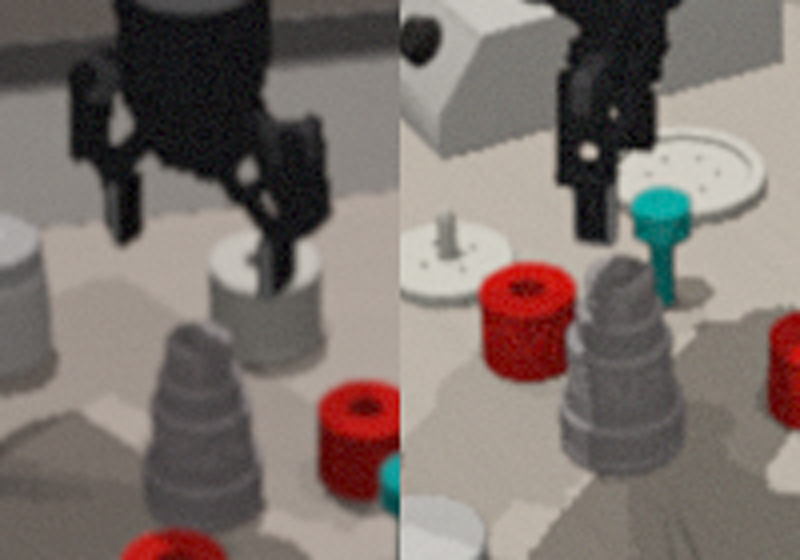

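View pics/b_w.png

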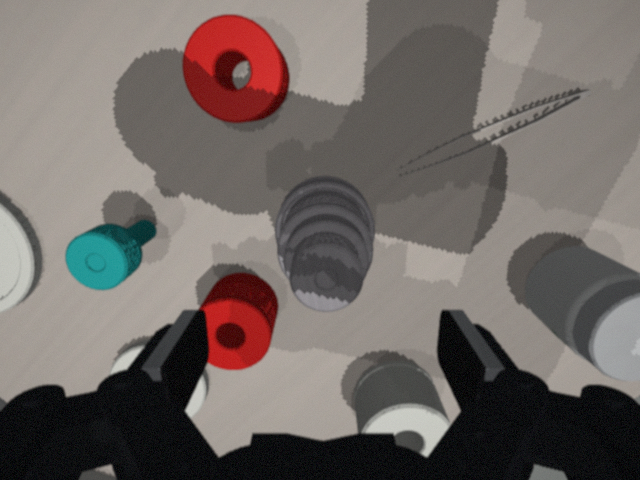

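Request:
drive_tool([
  [1,[0.002,0.002,0.06],0],
  [1,[0,0,0.06],0],
  [1,[0,0,0.05],0],
  [0.05,[0,0,0],0],
  [0.05,[0,0,0],0],
  [0.05,[0,0,0],0],
  [0.05,[0,0,0],0],
])

```text
clock: 4.72
position: [454.7, 84.2, 72.4]
ee_rot: [-0.383, 0.924, 0.0, 0.001]
contact_force: [-0.6, 0.2, -0.4]
gripper_width: 44.5
```

```bash
python3 -c "
from h import *
to(455.5,84)
c=shots('c',(240,160,340,260),(250,210,350,320))
"
```

```text
pos [454.7  84.2  72.4] w 44.5 F [-0.6  0.2 -0.4] yaw y 135.0 tilt [ 0.001  0.001 -1.   ] clk 4.725
units [-0.0015 -0.0022  0.    ]
```

View pics/c_x.png

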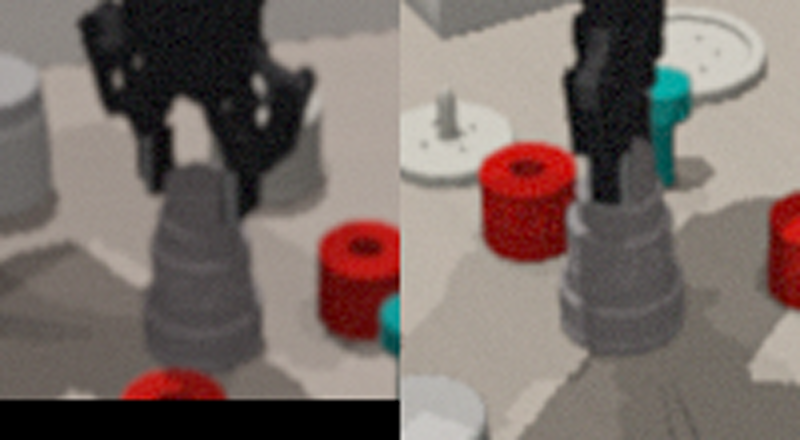

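View pics/c_w.png

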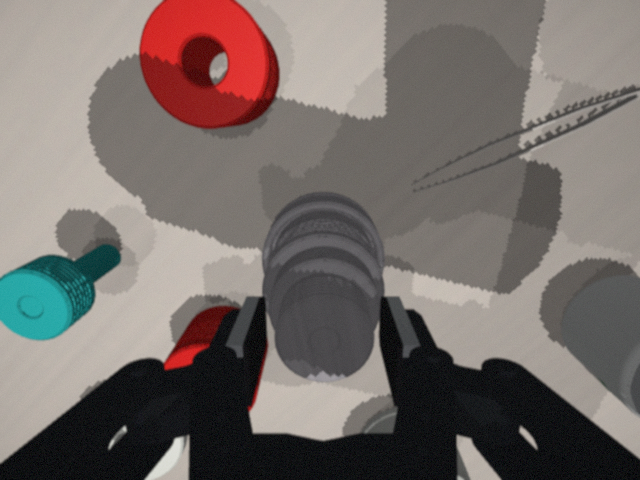

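Request:
drive_tool([
  [-1,[0,0,0],0],
  [-1,[0,0,0],0],
  [-1,[0,0,0],0],
  [-1,[0,0,0],0],
])

```text
clock: 5.38
position: [454.6, 84.1, 72.2]
ee_rot: [-0.383, 0.924, -0.0, 0.0]
contact_force: [-2.0, 0.7, 6.2]
gripper_width: 33.8
```

```bash
python3 -c "
from h import *
to(521.7,236)
c=shots('d',(240,160,340,260),(250,210,350,320),wrist=False)
"
```

```text
pos [454.6  84.1  72.2] w 33.8 F [-2.   0.7  6.2] yaw y 135.0 tilt [ 0.  0. -1.] clk 5.375
units [-5.164e-01  1.996e-01  2.000e-04]
```

View pics/d_x.png

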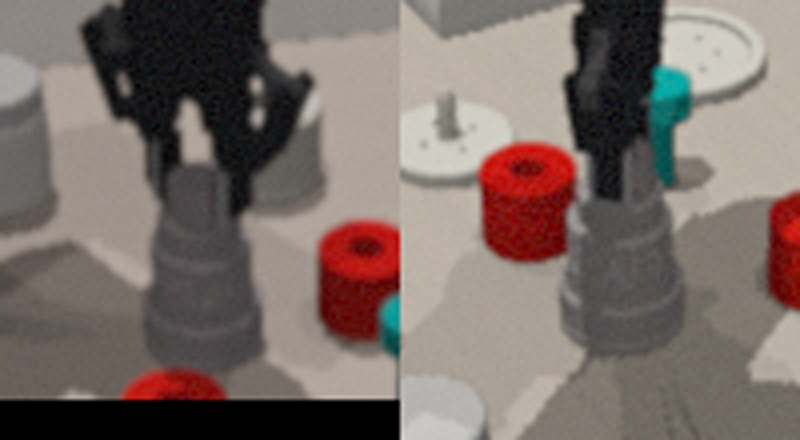

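Request:
drive_tool([
  [-1,[0,0,-0.02],0],
  [-1,[0,0,-0.04],0],
  [-1,[0,0,-0.06],0],
  [-1,[0,0,-0.08],0],
  [-1,[0,0,-0.1],0],
  [-1,[0,0,0],0],
  [-1,[0,0,0],0],
])

```text
clock: 6.35
position: [453.5, 83.7, 161.1]
ee_rot: [-0.383, 0.924, 0.0, -0.001]
contact_force: [-0.5, -0.4, -1.7]
gripper_width: 33.4
```

```bash
python3 -c "
from h import *
to(521.7,236)
c=shots('e',(240,120,340,260),(250,160,350,320))
for X in [(455,84,178),(455,84,128)]: print(((proj(calibration('side'),X)-[240,120])*4).round(),((proj(calibration('scene'),X)-[250,160])*4+[400,0]).round())
"
```

```text
pos [453.5  83.7 161.1] w 33.4 F [-0.5 -0.4 -1.7] yaw y 135.0 tilt [-0.002 -0.    -1.   ] clk 6.35
units [-5.196e-01  1.984e-01 -4.000e-04]
[[195. 228.]] [[616. 239.]]
[[197. 309.]] [[618. 323.]]
```

View pics/e_x.png

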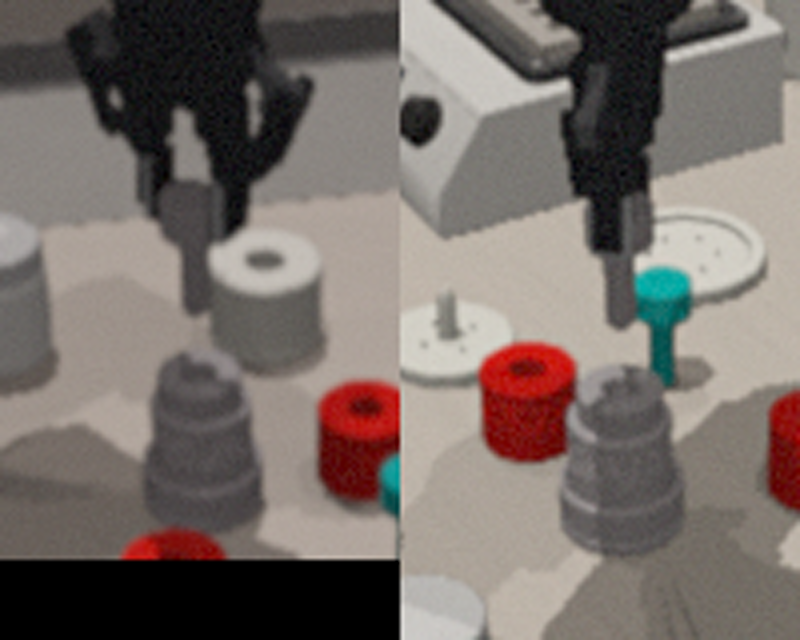

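View pics/e_w.png

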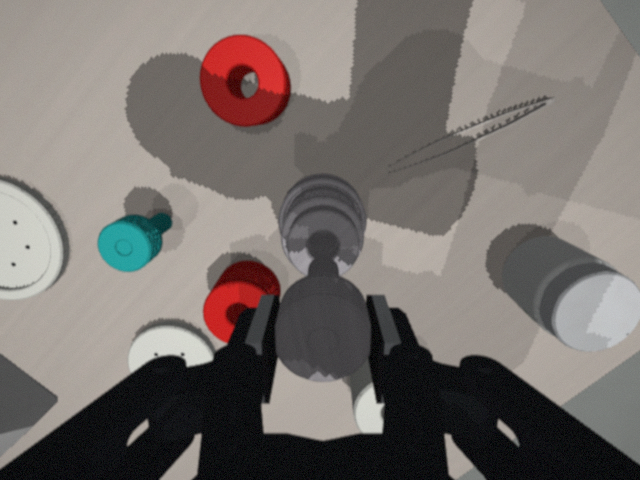

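Request:
drive_tool([
  [-1,[-0.104,0.04,0],0],
  [-1,[-0.104,0.04,0],0],
  [-1,[-0.104,0.04,0],0],
  [-1,[-0.104,0.04,0],0],
  [-1,[-0.102,0.038,0],0],
  [-1,[0,0,0],0],
  [-1,[0,0,0],0],
])

```text
clock: 7.38
position: [521.4, 235.3, 160.6]
ee_rot: [-0.383, 0.924, -0.0, -0.001]
contact_force: [-0.3, -0.9, -1.4]
gripper_width: 33.5
```

```bash
python3 -c "
from h import *
to(521.7,236)
c=shots('g',(260,90,360,230),(180,140,280,320))
np.savez('pics/g.npz',**c)
for X in [(521.7,236,127),(521.7,236,55)]: print(((proj(calibration('side'),X)-[260,90])*4).round(),((proj(calibration('scene'),X)-[180,140])*4+[400,0]).round(),proj(c,X))
"
```

```text
pos [521.4 235.3 160.6] w 33.5 F [-0.3 -0.9 -1.4] yaw y 135.0 tilt [-0.002 -0.002 -1.   ] clk 7.375
units [-0.0022  0.0011 -0.    ]
[[183. 274.]] [[572. 435.]] [[325.06153408 265.92357524]]
[[184. 378.]] [[585. 550.]] [[324.43911865 228.67263827]]
```

View pics/g_x.png

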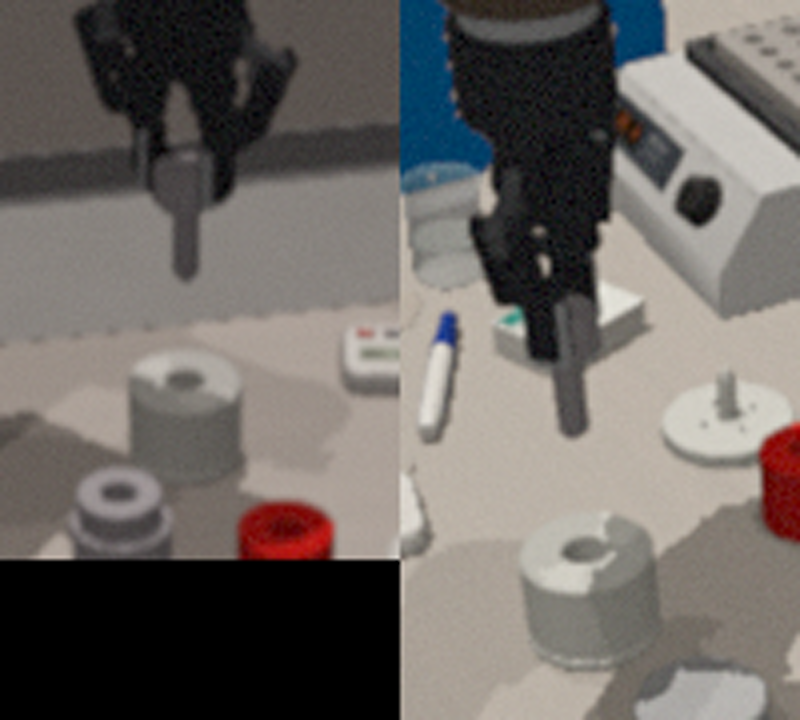

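View pics/g_w.png

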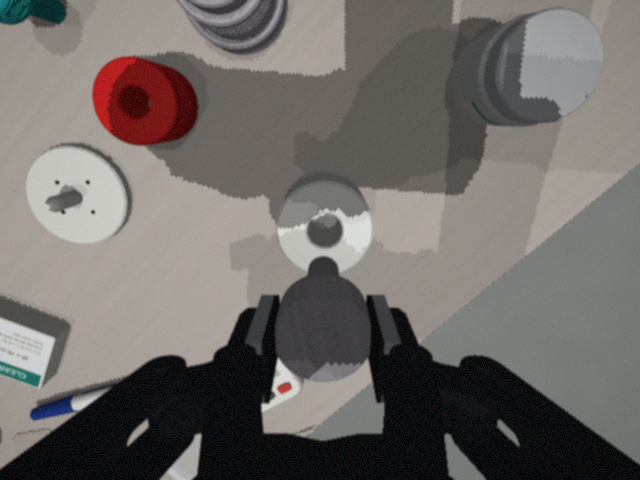

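Request:
drive_tool([
  [-1,[-0.002,0.003,0.06],0],
  [-1,[0,0,0.08],0],
  [-1,[0,0,0.07],0],
  [-1,[0,0,0.06],0],
  [-1,[0,0,0.06],0],
  [-1,[0,0,0.04],0],
  [-1,[0,0,0],0],
  [-1,[0,0,0],0],
])

```text
clock: 8.52
position: [522.5, 237.2, 51.6]
ee_rot: [-0.383, 0.924, 0.0, 0.001]
contact_force: [0.4, 0.5, -1.6]
gripper_width: 33.8
```

```bash
python3 -c "
from h import *
to(521.7,236)
c=shots('i',(260,120,360,230),(180,200,280,320))
for X in [(521.7,236,127),(521.7,236,55)]: print(((proj(calibration('side'),X)-[260,120])*4).round(),((proj(calibration('scene'),X)-[180,200])*4+[400,0]).round(),proj(c,X))
"
```

```text
pos [522.5 237.2  51.6] w 33.8 F [ 0.4  0.5 -1.6] yaw y 135.0 tilt [ 0.001  0.001 -1.   ] clk 8.525
units [ 0.0048 -0.0008 -0.    ]
[[183. 154.]] [[572. 195.]] [[323.66741529 409.93343774]]
[[184. 258.]] [[585. 310.]] [[323.30564262 292.45078061]]
```

View pics/i_x.png

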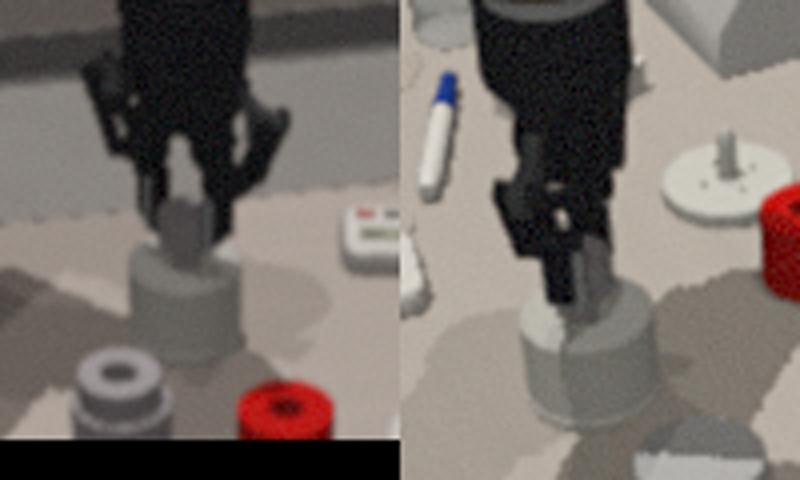

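View pics/i_w.png

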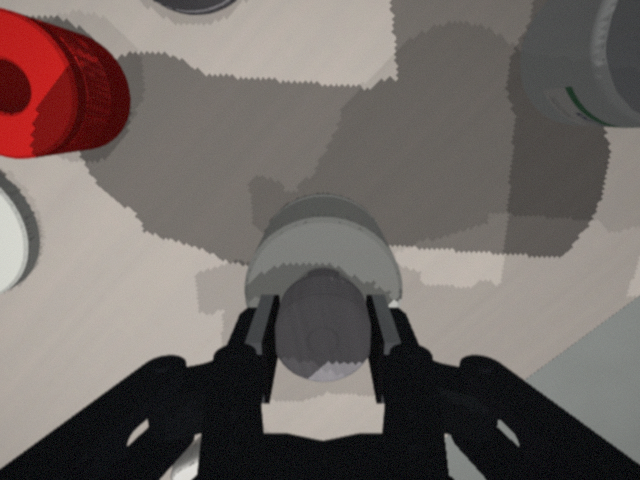

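Request:
drive_tool([
  [-1,[0,0,0.018],0],
  [-1,[0,0,0.016],0],
  [-1,[0,0,0],0],
  [-1,[0,0,0.003],0],
  [-1,[0,0,0],0],
])

```text
clock: 9.3
position: [522.0, 237.0, 39.7]
ee_rot: [-0.383, 0.924, -0.0, 0.0]
contact_force: [0.3, -0.3, -3.2]
gripper_width: 33.7
```

Request:
drive_tool([
  [-1,[0,0,0.002],0],
  [-1,[0,0,0],0],
])

```text
clock: 9.55
position: [522.1, 237.0, 39.4]
ee_rot: [-0.383, 0.924, 0.0, 0.0]
contact_force: [-0.4, -0.2, -0.8]
gripper_width: 33.7
```

Close to seated (≤1 mm). Release and rise.

Request:
drive_tool([
  [0.2,[0,0,0],0],
  [0.5,[0,0,0],0],
  [1,[0,0,0],0],
  [1,[0,0,0],0],
  [1,[0,0,0],0],
  [1,[0,0,-0.08],0],
  [1,[0,0,-0.12],0],
  [1,[0,0,-0.15],0],
  [1,[0,0,-0.1],0],
  [1,[0,0,0],0],
])

```text
clock: 10.8
position: [523.4, 237.9, 177.2]
ee_rot: [-0.383, 0.924, 0.001, 0.003]
contact_force: [-0.3, -0.4, -1.6]
gripper_width: 85.5
```

```bash
python3 -c "
from h import *
to(455.5,84)
c=shots('j',(260,120,360,230),(180,200,280,320))
"
```

```text
pos [523.4 237.9 177.2] w 85.5 F [-0.3 -0.4 -1.6] yaw y 135.0 tilt [ 0.005  0.004 -1.   ] clk 10.8
units [ 0.5229 -0.2024 -0.0032]
```

View pics/j_x.png

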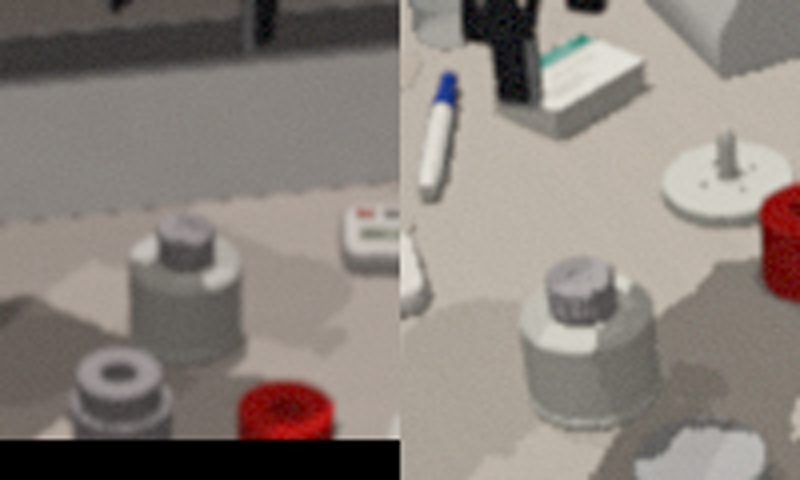

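View pics/j_w.png

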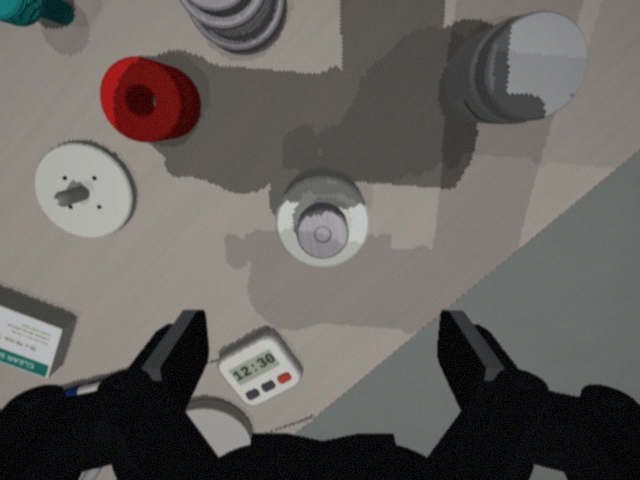

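Request:
drive_tool([
  [1,[0.105,-0.04,0],0],
  [1,[0.105,-0.04,0],0],
  [1,[0.105,-0.04,0],0],
  [1,[0.105,-0.041,0],0],
  [1,[0.103,-0.041,0],0],
  [1,[0,0,0.09],0],
  [1,[0,0,0],0],
  [1,[0,0,0],0],
])

```text
clock: 11.95
position: [454.3, 83.3, 147.1]
ee_rot: [-0.383, 0.924, -0.0, -0.0]
contact_force: [0.5, 0.0, 0.0]
gripper_width: 85.0
```

```bash
python3 -c "
from h import *
to(455.5,84)
c=shots('k',(240,160,340,260),(250,210,350,320))
p=cv2.imread('pics/k_w.png')
for x,y,z,r in [(455.5,84,88,23),(455.5,84,88,10),(455.5,84,30,34)]:
  cv2.polylines(p,[np.int32(proj(c,circ(x,y,z,r)).round())],1,(0,255,0),1)
cv2.imwrite('pics/k_w.png',cv2.resize(p[130:400,180:480],None,fx=2.5,fy=2.5,interpolation=2))
"
```

```text
pos [454.3  83.3 147.1] w 85.0 F [0.5 0.  0. ] yaw y 135.1 tilt [-0.    -0.001 -1.   ] clk 11.95
units [-0.0045 -0.0012 -0.    ]
```

View pics/k_w.png

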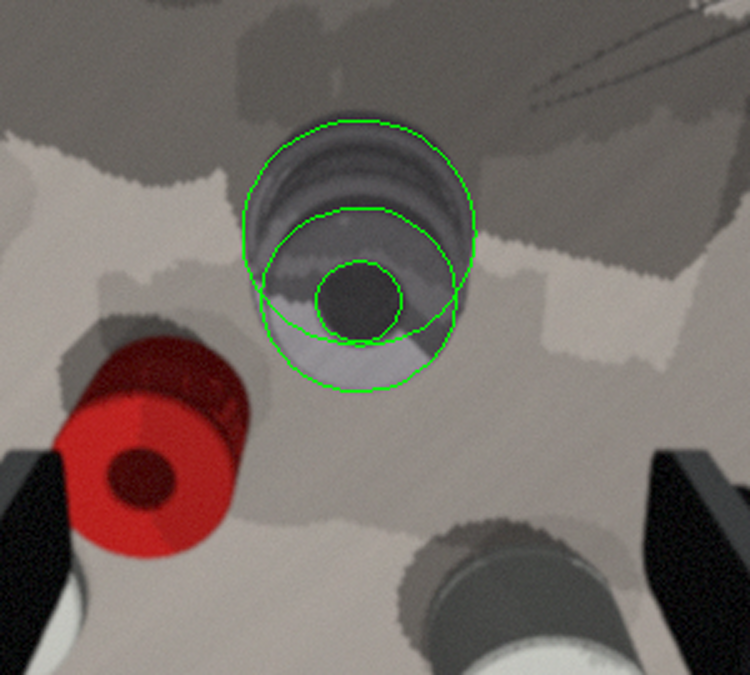

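View pics/k_x.png

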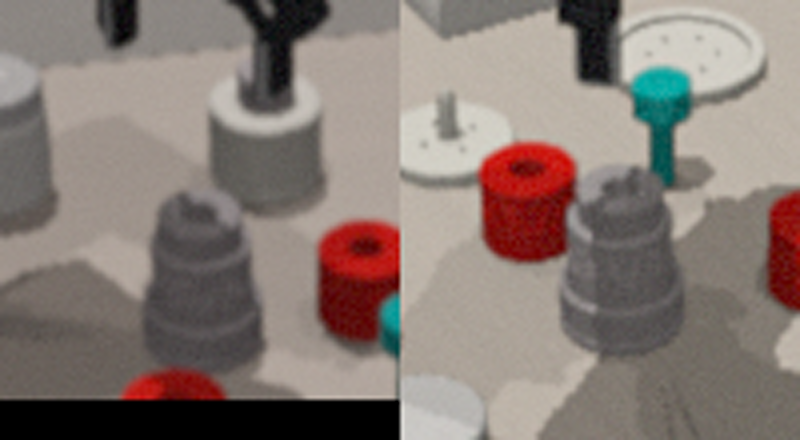

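Request:
drive_tool([
  [1,[-0.004,-0.001,0.09],0],
  [1,[0,0,0.09],0],
  [1,[0,0,0.08],0],
  [1,[0,0,0.05],0],
  [0.25,[0,0,0],0],
  [0.25,[0,0,0],0],
  [0.25,[0,0,0],0],
])

```text
clock: 12.98
position: [455.7, 84.1, 55.0]
ee_rot: [-0.383, 0.924, 0.0, 0.001]
contact_force: [0.6, 0.4, -0.2]
gripper_width: 53.4
```

```bash
python3 -c "
from h import *
to(455.5,84)
c=shots('l',(240,160,340,260),(250,210,350,320),wrist=False)
"
```

```text
pos [455.7  84.1  55. ] w 53.4 F [ 0.6  0.4 -0.2] yaw y 135.0 tilt [ 0.002  0.001 -1.   ] clk 12.975
units [ 0.0007  0.0001 -0.    ]
```

View pics/l_x.png

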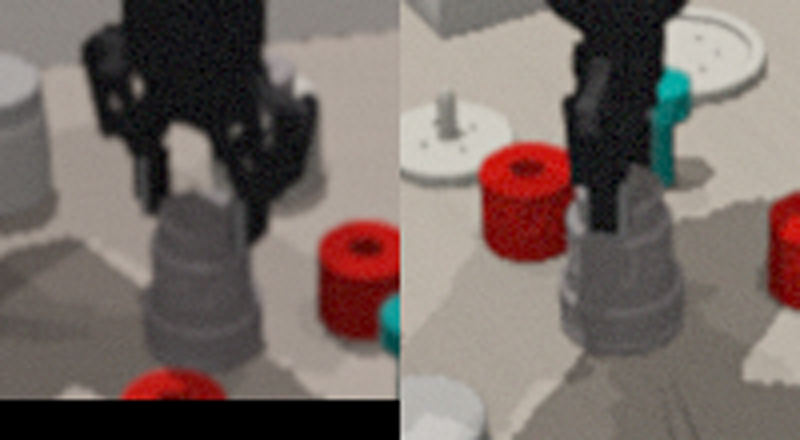

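Request:
drive_tool([
  [0.25,[0,0,0.006],0],
  [-1,[0,0,0],0],
  [-1,[0,0,0],0],
  [-1,[0,0,0],0],
  [-1,[0,0,0],0],
  [-1,[0,0,-0.02],0],
  [-1,[0,0,-0.04],0],
  [-1,[0,0,-0.06],0],
  [-1,[0,0,-0.08],0],
  [-1,[0,0,-0.1],0],
  [-1,[0,0,0],0],
  [-1,[0,0,0],0],
])

```text
clock: 14.58
position: [454.3, 83.5, 141.8]
ee_rot: [-0.383, 0.924, 0.0, -0.001]
contact_force: [0.6, 0.1, -1.0]
gripper_width: 43.6
```

```bash
python3 -c "
from h import *
to(532,-269)
c=shots('m',(240,120,340,260),(250,160,350,320))
for X in [(455,84,160),(455,84,178)]: print(((proj(calibration('side'),X)-[240,120])*4).round(),((proj(calibration('scene'),X)-[250,160])*4+[400,0]).round())
"
```

```text
pos [454.3  83.5 141.8] w 43.6 F [ 0.6  0.1 -1. ] yaw y 135.0 tilt [-0.001  0.    -1.   ] clk 14.575
units [ 6.4750e-01 -1.0142e+00 -3.0000e-04]
[[196. 258.]] [[617. 270.]]
[[195. 228.]] [[616. 239.]]
```

View pics/m_x.png

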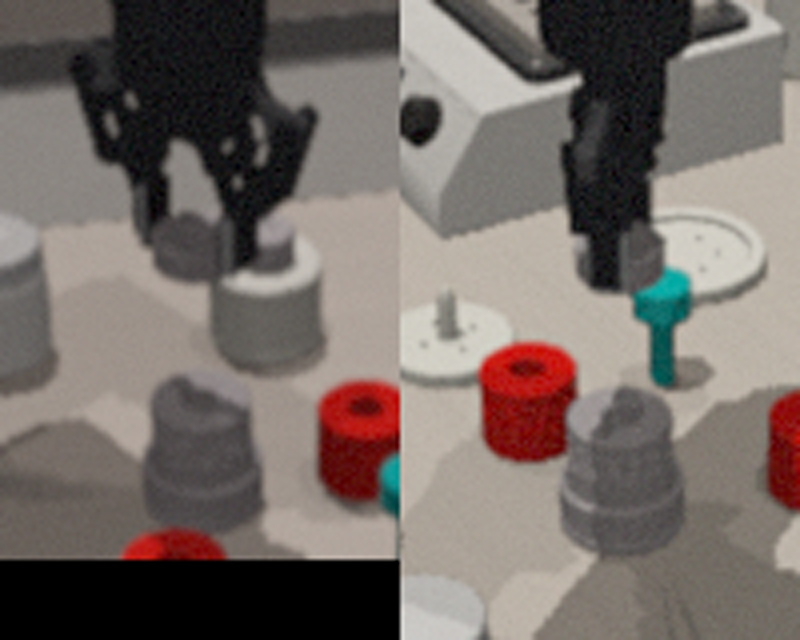

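View pics/m_w.png

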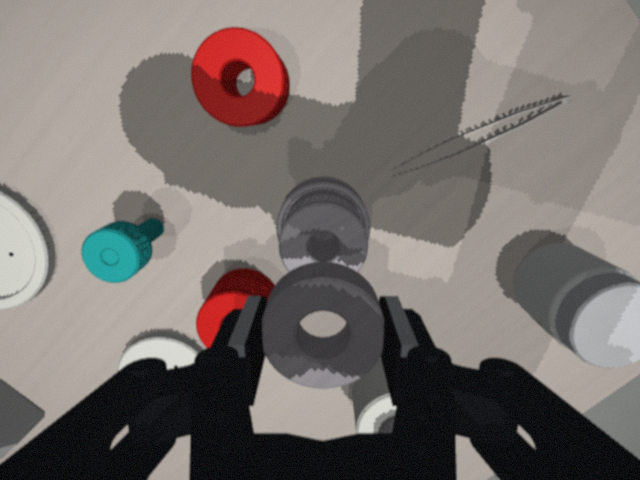

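Request:
drive_tool([
  [-1,[0.07,-0.11,0],0],
  [-1,[0.07,-0.11,0],0],
  [-1,[0.07,-0.11,0],0],
  [-1,[0.07,-0.11,0],0],
  [-1,[0.07,-0.11,0],0],
  [-1,[0.07,-0.11,0],0],
  [-1,[0.07,-0.11,0],0],
  [-1,[0.07,-0.11,0],0],
  [-1,[0.0875,-0.134,0],0],
  [-1,[0,0,0],0],
  [-1,[0,0,0],0],
])

```text
clock: 16.1
position: [532.1, -268.4, 141.0]
ee_rot: [-0.383, 0.924, 0.001, -0.001]
contact_force: [0.0, 0.4, -1.2]
gripper_width: 44.0
```

```bash
python3 -c "
from h import *
to(532,-269)
c=shots('n',(310,220,430,390),(360,140,440,250),s=3.5)
p=cv2.imread('pics/n_w.png')
for x,y,z,r in [(532,-269,12,42),(532,-269,12,32)]:
  cv2.polylines(p,[np.int32(proj(c,circ(x,y,z,r)).round())],1,(0,255,0),1)
cv2.imwrite('pics/n_w2.png',p)
"
```

```text
pos [ 532.1 -268.4  141. ] w 44.0 F [ 0.   0.4 -1.2] yaw y 135.0 tilt [-0.002  0.001 -1.   ] clk 16.1
units [ 0.0017 -0.0011 -0.    ]
```

View pics/n_w2.png

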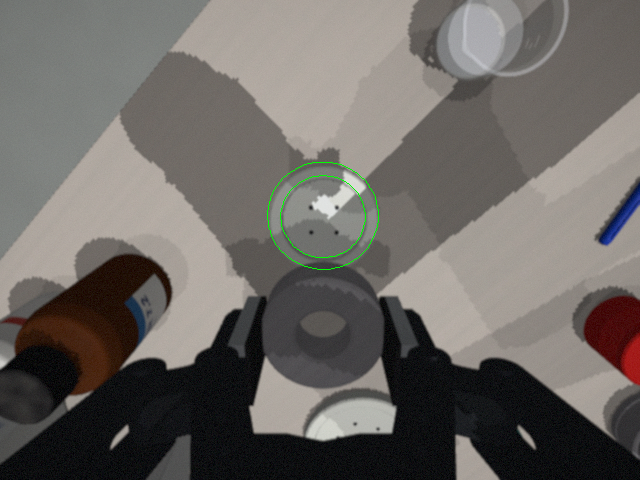

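View pics/n_x.png

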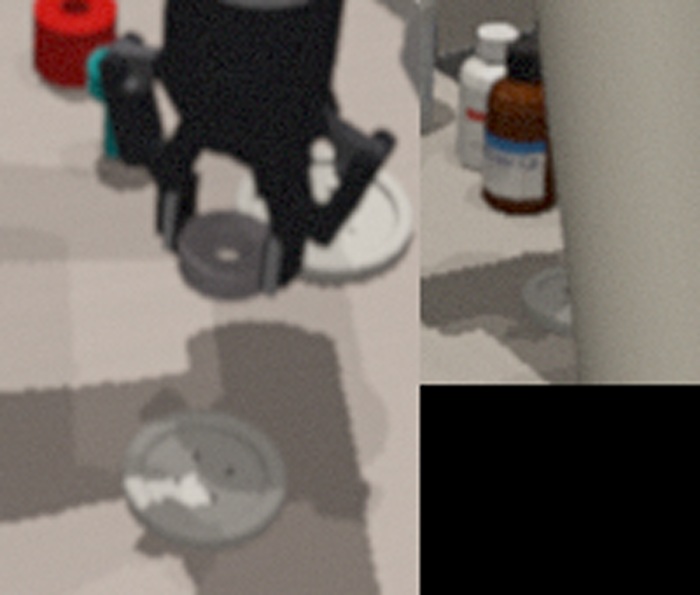

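```bash
python3 -c "
from h import *
cs=calibration('side');print('bottle',back(cs,(466,375),0),'beaker',back(cs,(283,385),0))
p=cv2.imread('pics/n_w2.png'); crop(p,240,140,400,290,4,'pics/n_c.png')
"
```

```text
bottle [ 692.17742276 -339.09519625    0.        ] beaker [ 373.94448044 -291.03459007    0.        ]
```

View pics/n_c.png

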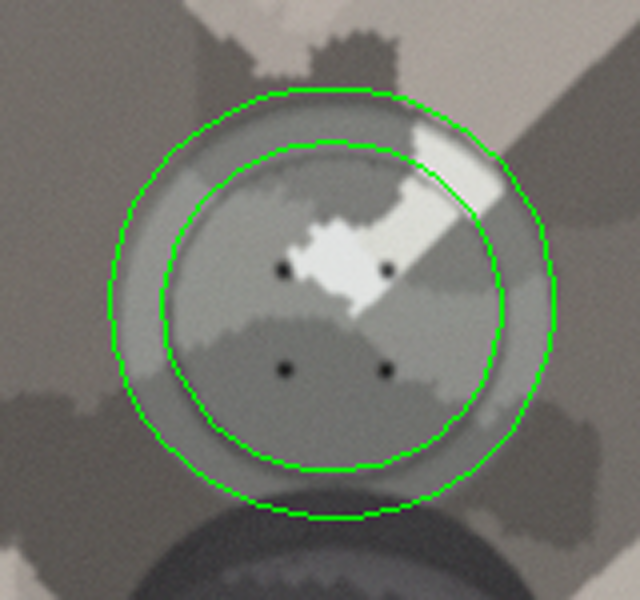

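Request:
drive_tool([
  [-1,[-0.001,-0.002,0.1],0],
  [-1,[0,0,0.1],0],
  [-1,[0,0,0.1],0],
  [-1,[0,0,0.09],0],
  [-1,[0,0,0.06],0],
  [-1,[0,0,0.03],0],
  [-1,[0,0,0],0],
  [-1,[0,0,0],0],
])

```text
clock: 17.25
position: [534.4, -268.9, -0.7]
ee_rot: [-0.383, 0.924, -0.001, 0.001]
contact_force: [0.4, -0.2, -0.9]
gripper_width: 44.1
```

```bash
python3 -c "
from h import *
to(532,-269)
c=shots('o',(310,280,430,390),None,s=6)
"
```

```text
pos [ 534.4 -268.9   -0.7] w 44.1 F [ 0.4 -0.2 -0.9] yaw y 135.1 tilt [ 0.002 -0.001 -1.   ] clk 17.25
units [ 0.0058  0.0053 -0.    ]
```

View pics/o_x.png

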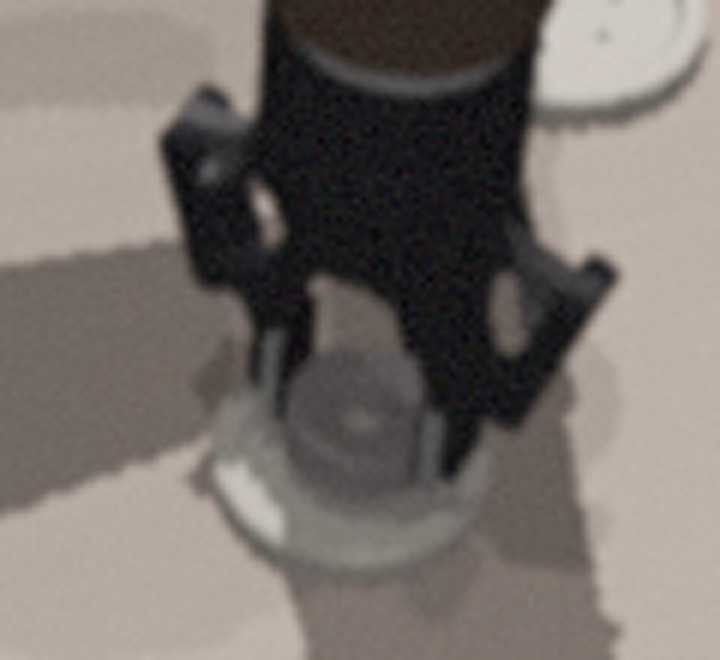

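View pics/o_w.png

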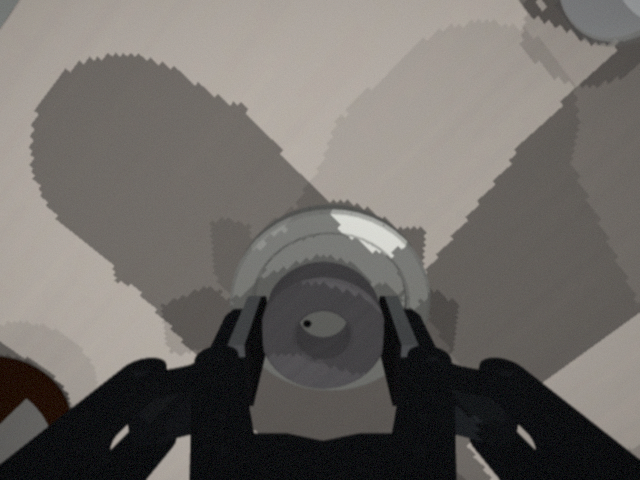

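Request:
drive_tool([
  [-1,[0.004,0.008,0.01],0],
  [-1,[0,0,0.008],0],
  [-1,[0,0,0],0],
  [-1,[0,0,0],0],
])

```text
clock: 17.85
position: [531.0, -268.1, -7.1]
ee_rot: [-0.383, 0.924, -0.0, -0.0]
contact_force: [-0.8, -0.2, -0.5]
gripper_width: 43.7
```

```bash
python3 -c "
from h import *
to(532,-269)
c=shots('p',(310,280,430,390),None,s=6)
"
```

```text
pos [ 531.  -268.1   -7.1] w 43.7 F [-0.8 -0.2 -0.5] yaw y 135.0 tilt [-0. -0. -1.] clk 17.85
units [-0.0001 -0.0044  0.    ]
```

View pics/p_x.png

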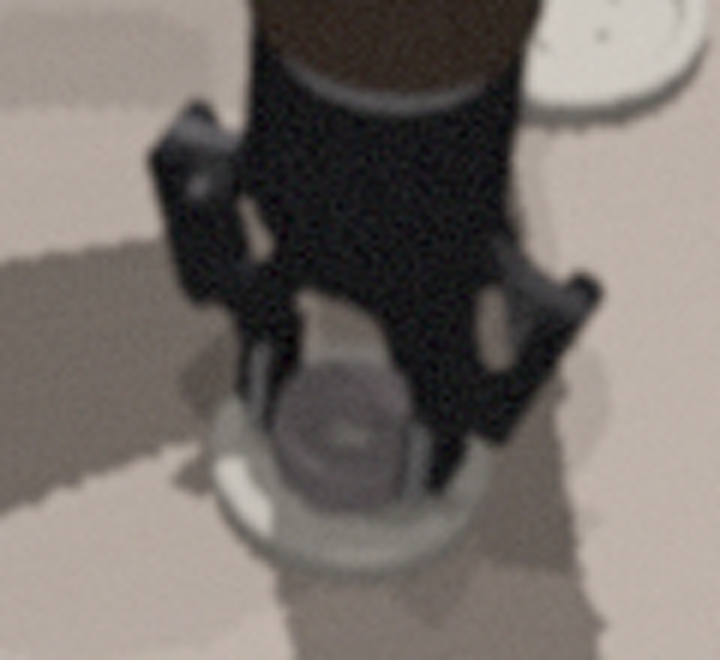

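View pics/p_w.png

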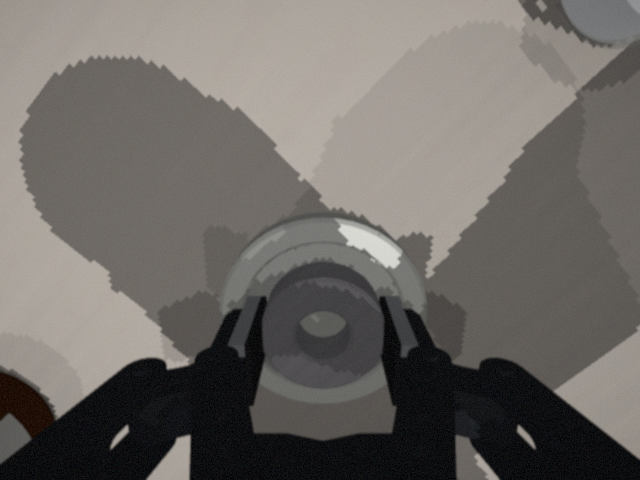

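Request:
drive_tool([
  [-1,[0,0,0.004],0],
  [-1,[0,0,0],0],
])

```text
clock: 18.2
position: [530.9, -268.0, -8.4]
ee_rot: [-0.383, 0.924, 0.0, -0.0]
contact_force: [-0.1, 0.0, -1.2]
gripper_width: 44.1
```

Request:
drive_tool([
  [0.3,[0,0,0],0],
  [0.5,[0,0,0],0],
  [0.8,[0,0,0],0],
  [1,[0,0,-0.05],0],
  [1,[0,0,-0.1],0],
  [1,[0,0,-0.15],0],
  [1,[0,0,-0.15],0],
  [1,[0,0,0],0],
  [1,[0,0,0],0],
])

```text
clock: 19.32
position: [530.7, -267.8, 127.2]
ee_rot: [-0.383, 0.924, 0.0, 0.0]
contact_force: [0.6, 0.4, 0.1]
gripper_width: 85.4
```

```bash
python3 -c "
from h import *
to(455.5,84)
c=shots('q',(310,280,430,390),None,s=6)
"
```

```text
pos [ 530.7 -267.8  127.2] w 85.4 F [0.6 0.4 0.1] yaw y 135.0 tilt [ 0.001  0.    -1.   ] clk 19.325
units [-6.5220e-01  1.0064e+00  2.0000e-04]
```

View pics/q_x.png

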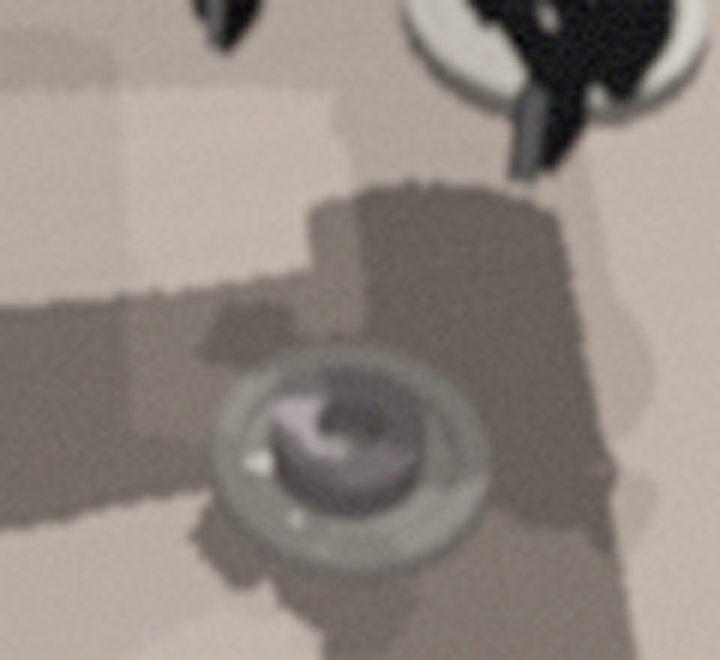

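View pics/q_w.png

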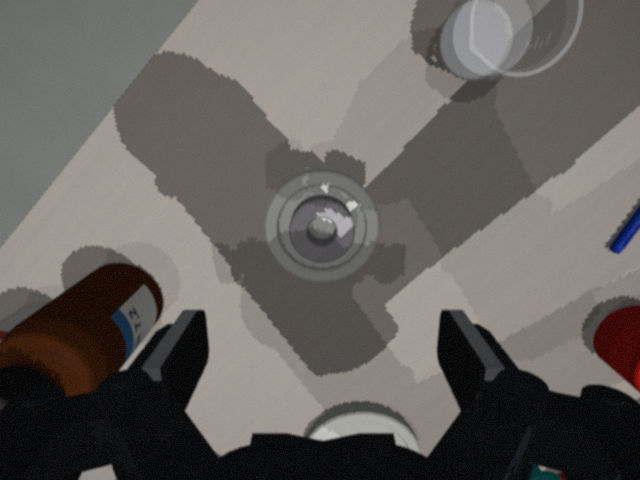

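Request:
drive_tool([
  [1,[-0.07,0.11,0],0],
  [1,[-0.07,0.11,0],0],
  [1,[-0.07,0.11,0],0],
  [1,[-0.07,0.11,0],0],
  [1,[-0.07,0.11,0],0],
  [1,[-0.07,0.11,0],0],
  [1,[-0.07,0.11,0],0],
  [1,[-0.07,0.11,0],0],
  [1,[-0.092,0.126,0],0],
  [1,[0,0,0],0],
  [1,[0,0,0],0],
])

```text
clock: 20.8
position: [455.2, 83.4, 125.9]
ee_rot: [-0.383, 0.924, -0.0, -0.001]
contact_force: [0.4, -0.5, 0.0]
gripper_width: 85.1
```

```bash
python3 -c "
from h import *
to(455.5,84)
c=shots('r',(240,160,340,260),(250,210,350,320))
p=cv2.imread('pics/r_w.png')
for x,y,z,r in [(455.5,84,70,28),(455.5,84,70,10),(455.5,84,30,34)]:
  cv2.polylines(p,[np.int32(proj(c,circ(x,y,z,r)).round())],1,(0,255,0),1)
cv2.imwrite('pics/r_w.png',cv2.resize(p[130:400,180:480],None,fx=2.5,fy=2.5,interpolation=2))
"
```

```text
pos [455.2  83.4 125.9] w 85.1 F [ 0.4 -0.5  0. ] yaw y 135.1 tilt [-0.002 -0.001 -1.   ] clk 20.8
units [-0.0022  0.0008 -0.    ]
```

View pics/r_w.png

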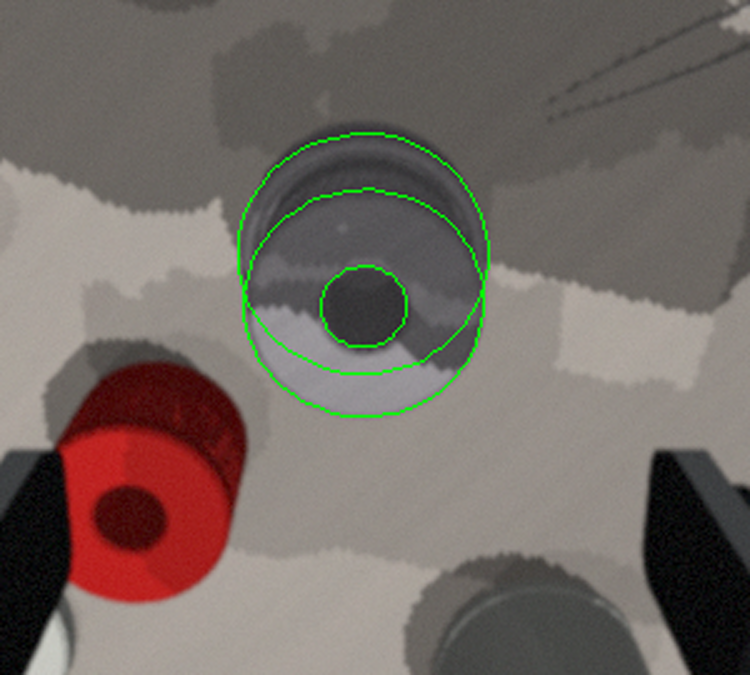

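Request:
drive_tool([
  [1,[-0.002,0.001,0.1],0],
  [1,[0,0,0.1],0],
  [1,[0,0,0.1],0],
  [1,[0,0,0.06],0],
  [1,[0,0,0],0],
  [-1,[0,0,0],0],
  [-1,[0,0,0],0],
  [-1,[0,0,0],0],
  [-1,[0,0,0],0],
])

```text
clock: 22.08
position: [456.5, 84.5, 20.2]
ee_rot: [-0.383, 0.924, 0.0, 0.001]
contact_force: [-0.9, -0.3, 5.5]
gripper_width: 54.4
```

```bash
python3 -c "
from h import *
to(455.5,84)
c=shots('s',(240,160,340,260),(250,210,350,320),wrist=False)
"
```

```text
pos [456.5  84.5  20.2] w 54.4 F [-0.9 -0.3  5.5] yaw y 135.0 tilt [ 0.002  0.001 -1.   ] clk 22.075
units [ 0.0037  0.0012 -0.    ]
```

View pics/s_x.png

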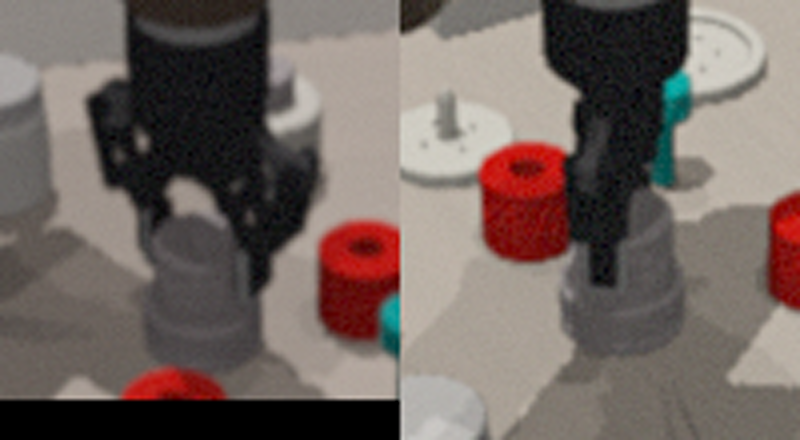

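Request:
drive_tool([
  [-1,[0,0,-0.02],0],
  [-1,[0,0,-0.03],0],
  [-1,[0,0,-0.06],0],
  [-1,[0,0,-0.08],0],
  [-1,[0,0,-0.1],0],
  [-1,[0,0,0],0],
  [-1,[0,0,0],0],
])

```text
clock: 23.05
position: [454.7, 83.8, 104.6]
ee_rot: [-0.383, 0.924, 0.0, -0.001]
contact_force: [-0.9, -1.4, -5.6]
gripper_width: 54.5
```

```bash
python3 -c "
from h import *
to(650.8,84.2)
c=shots('t',(240,120,340,260),(250,160,350,320))
"
```

```text
pos [454.7  83.8 104.6] w 54.5 F [-0.9 -1.4 -5.6] yaw y 135.0 tilt [-0.002 -0.    -1.   ] clk 23.05
units [-0.4632 -0.4611 -0.0015]
```

View pics/t_x.png

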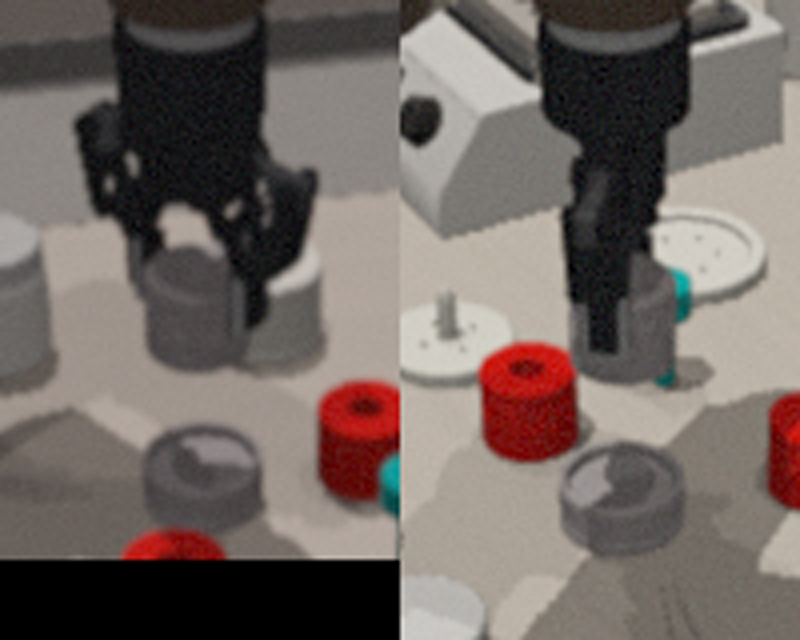

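View pics/t_w.png

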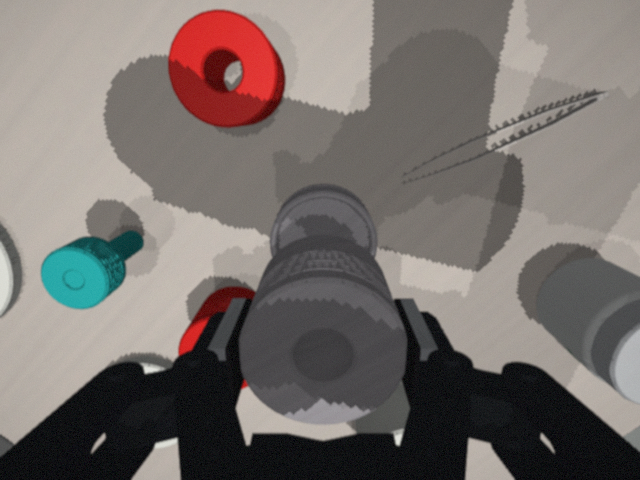

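Request:
drive_tool([
  [-1,[-0.077,-0.077,0],0],
  [-1,[-0.077,-0.077,0],0],
  [-1,[-0.077,-0.077,0],0],
  [-1,[-0.077,-0.077,0],0],
  [-1,[-0.077,-0.077,0],0],
  [-1,[-0.077,-0.075,0],0],
  [-1,[0,0,0],0],
  [-1,[0,0,0],0],
])

```text
clock: 24.2
position: [650.2, 84.4, 103.6]
ee_rot: [-0.383, 0.924, 0.0, -0.002]
contact_force: [0.2, -0.7, -5.8]
gripper_width: 54.9
```

```bash
python3 -c "
from h import *
to(650.8,84.2)
c=shots('u',(320,140,440,270),(210,140,310,270),s=3.6)
p=cv2.imread('pics/u_w.png')
z0=read_state()['position'][2]+1.8
for x,y,z,r in [(650.8,84.2,12,40),(650.8,84.2,46,2),(650.8,84.2,z0,28),(650.8,84.2,z0+48,28),(650.8,84.2,z0+48,10)]:
  cv2.polylines(p,[np.int32(proj(c,circ(x,y,z,r)).round())],1,(0,255,0),1)
cv2.imwrite('pics/u_w2.png',p)
for n in ('side','scene'):
  q=proj(calibration(n),[(650.8,84.2,z0),(650.8,84.2,z0+48),(650.8,84.2,46)]); print(n,(q-([320,140] if n=='side' else [210,140]))*3.6+([0,0] if n=='side' else [432,0]))
"
```

```text
pos [650.2  84.4 103.6] w 54.9 F [ 0.2 -0.7 -5.8] yaw y 135.0 tilt [-0.004 -0.001 -1.   ] clk 24.2
units [-0.0009 -0.002  -0.    ]
side [[204.50564314 197.95908008]
 [210.69053642 131.32274981]
 [197.07030074 278.06780786]]
scene [[611.12928523 251.86553965]
 [606.6726576  185.89635705]
 [616.54735441 332.06645043]]
```

View pics/u_w2.png

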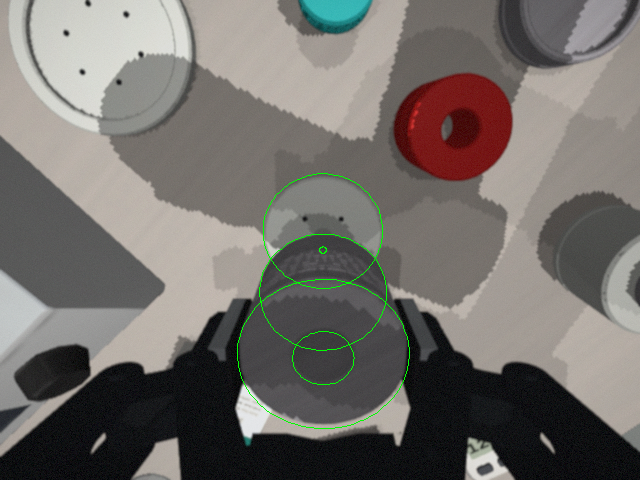

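View pics/u_x.png

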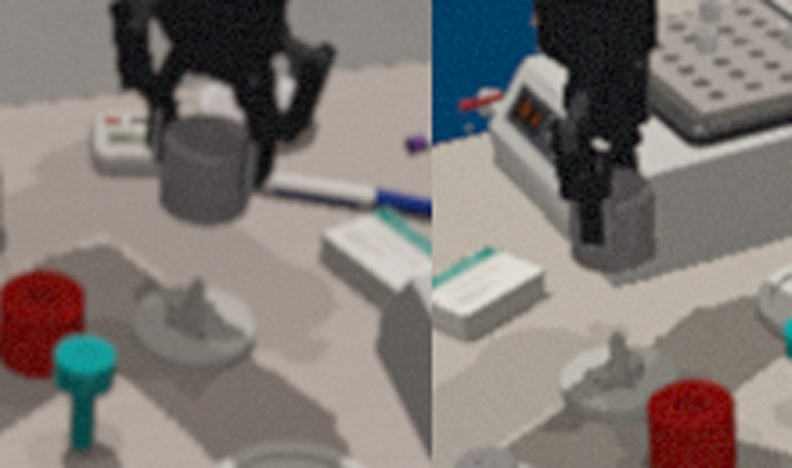

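```bash
python3 -c "
from h import *
cs=calibration('side');cc=calibration('scene')
# scene0: front-left-bottom corner of device approx (262,211) bottom; (345,183) right-bottom ; side0 bottom (470,312)
for p in [(263,212),(345,185)]: print('scene',back(cc,p,0).round())
for p in [(469,312),(427,252)]: print('side',back(cs,p,0).round())
for p in [(232,173)]: print(back(cc,p,0).round())
a=cv2.imread('pics/side0.png'); crop(a,400,180,560,330,5,'pics/dev.png')
"
```

```text
scene [805.  -1.   0.]
scene [ 812. -277.    0.]
side [ 763. -198.    0.]
side [749.  -6.   0.]
[1065.  -36.    0.]
```

View pics/dev.png

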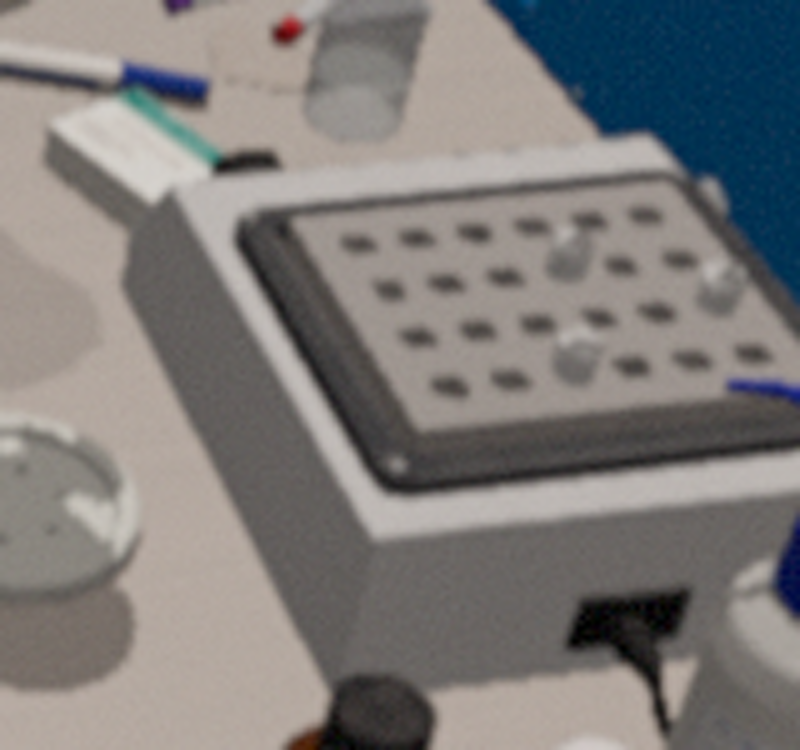

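Request:
drive_tool([
  [-1,[-0.003,-0.001,0.06],0],
  [-1,[0,0,0.07],0],
  [-1,[0,0,0.05],0],
  [-1,[0,0,0.02],0],
  [-1,[0,0,0],0],
  [-1,[0,0,0],0],
])

```text
clock: 25.1
position: [653.1, 85.4, 46.6]
ee_rot: [-0.383, 0.924, -0.0, 0.001]
contact_force: [-0.7, -0.3, -6.0]
gripper_width: 54.5
```

```bash
python3 -c "
from h import *
to(650.8,84.2)
c=shots('v',(320,170,440,270),(210,180,310,280),s=3.6)
z0=read_state()['position'][2]+1.8
for n in ('side','scene'):
  q=proj(calibration(n),[(650.8,84.2,z0),(650.8,84.2,z0+48),(650.8,84.2,46)]); print(n,(q-([320,170] if n=='side' else [210,180]))*3.6+([0,0] if n=='side' else [432,0]))
"
```

```text
pos [653.1  85.4  46.6] w 54.5 F [-0.7 -0.3 -6. ] yaw y 135.0 tilt [ 0.002  0.    -1.   ] clk 25.1
units [ 0.0084  0.0027 -0.    ]
side [[197.34482315 167.1100906 ]
 [203.16441089 104.40957929]
 [197.07030074 170.06780786]]
scene [[616.34612675 185.08778007]
 [612.10172358 122.26004781]
 [616.54735441 188.06645043]]
```

View pics/v_x.png

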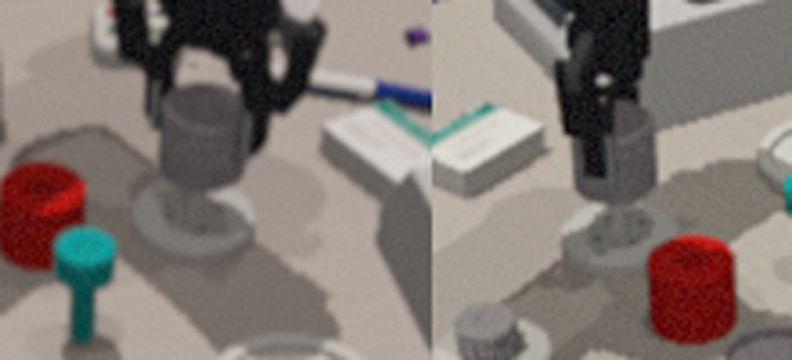

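View pics/v_w.png

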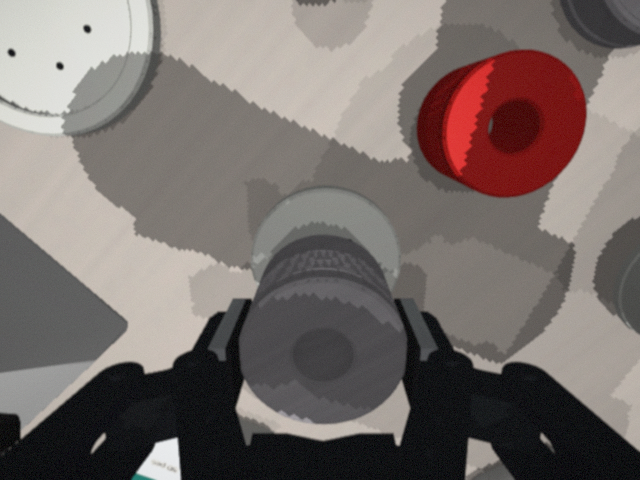

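Request:
drive_tool([
  [-1,[0.005,0.003,0],0],
  [-1,[0,0,0.02],0],
  [-1,[0,0,0.03],0],
  [-1,[0,0,0.03],0],
  [-1,[0,0,0.01],0],
  [-1,[0,0,0],0],
  [-1,[0,0,0],0],
])

```text
clock: 26.12
position: [651.1, 84.9, 19.0]
ee_rot: [-0.383, 0.924, -0.0, 0.0]
contact_force: [-0.4, 0.6, -5.2]
gripper_width: 54.5
```

```bash
python3 -c "
from h import *
to(650.8,84.2)
c=shots('x',(320,170,440,270),(210,180,310,280),s=3.6)
"
```

```text
pos [651.1  84.9  19. ] w 54.5 F [-0.4  0.6 -5.2] yaw y 135.0 tilt [ 0.001  0.    -1.   ] clk 26.125
units [ 0.0022 -0.0009 -0.    ]
```

View pics/x_x.png

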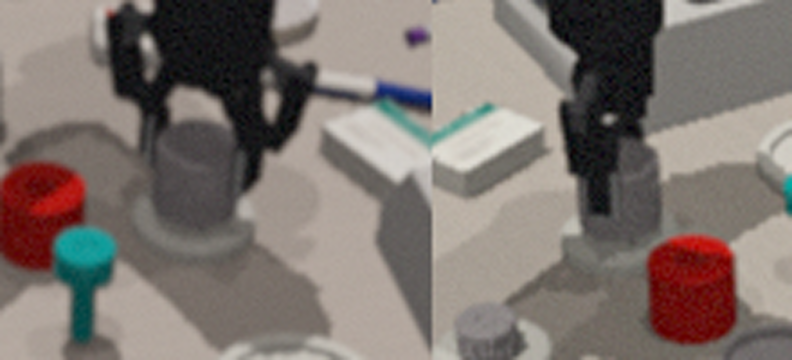

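View pics/x_w.png

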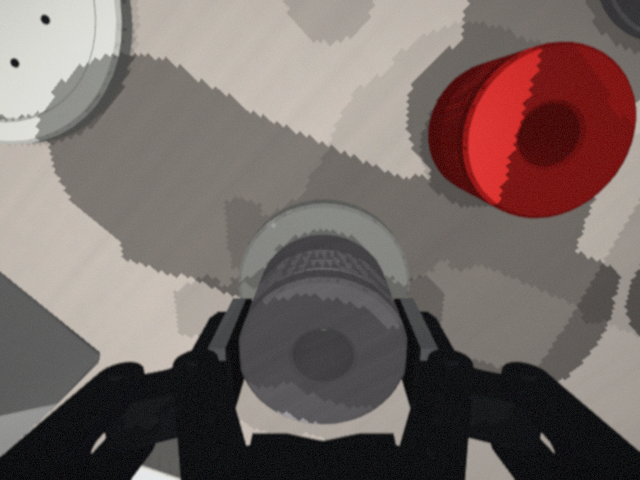

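Request:
drive_tool([
  [-1,[0,0,0.014],0],
  [-1,[0,0,0.011],0],
  [-1,[0,0,0],0],
  [-1,[0,0,0],0],
])

```text
clock: 26.78
position: [650.7, 84.8, 11.1]
ee_rot: [-0.383, 0.924, -0.0, -0.0]
contact_force: [-0.2, -0.1, -5.6]
gripper_width: 54.6
```

Request:
drive_tool([
  [-1,[0,0,0.003],0],
  [-1,[0,0,0],0],
])

```text
clock: 27.02
position: [650.8, 84.8, 10.4]
ee_rot: [-0.383, 0.924, -0.0, 0.0]
contact_force: [0.5, -0.1, -6.0]
gripper_width: 54.3
```

Request:
drive_tool([
  [-1,[0,0,0.003],0],
  [-1,[0,0,0],0],
])

```text
clock: 27.28
position: [650.8, 84.8, 10.3]
ee_rot: [-0.383, 0.924, -0.0, 0.0]
contact_force: [-2.7, -0.5, 1.0]
gripper_width: 54.7
```

Seated (the force went from −6 to +1 N). Release and rise.

Request:
drive_tool([
  [0.5,[0,0,0],0],
  [0.7,[0,0,0],0],
  [1,[0,0,0],0],
  [1,[0,0,0],0],
  [1,[0,0,0],0],
  [1,[0,0,-0.06],0],
  [1,[0,0,-0.1],0],
  [1,[0,0,-0.14],0],
  [1,[0,0,-0.1],0],
  [1,[0,0,0],0],
  [1,[0,0,0],0],
])

```text
clock: 28.65
position: [650.3, 84.8, 129.6]
ee_rot: [-0.383, 0.924, 0.0, -0.0]
contact_force: [-0.7, -0.7, -0.1]
gripper_width: 85.8
```

```bash
python3 -c "
from h import *
to(455.5,84)
c=shots('y',(320,170,440,270),(210,180,310,280),s=3.6)
"
```

```text
pos [650.3  84.8 129.6] w 85.8 F [-0.7 -0.7 -0.1] yaw y 135.0 tilt [-0.  0. -1.] clk 28.65
units [4.608e-01 4.574e-01 1.000e-04]
```

View pics/y_x.png

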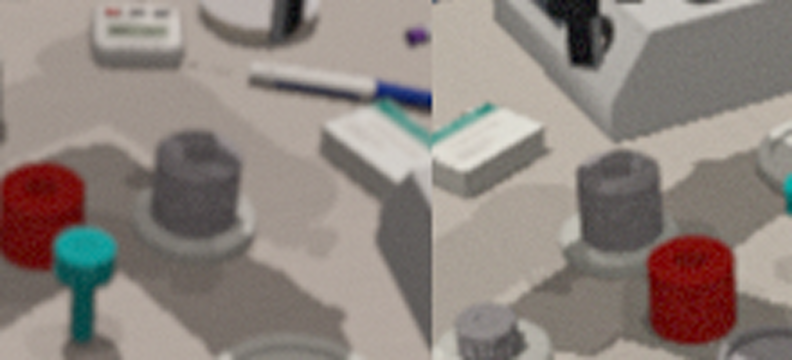

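View pics/y_w.png

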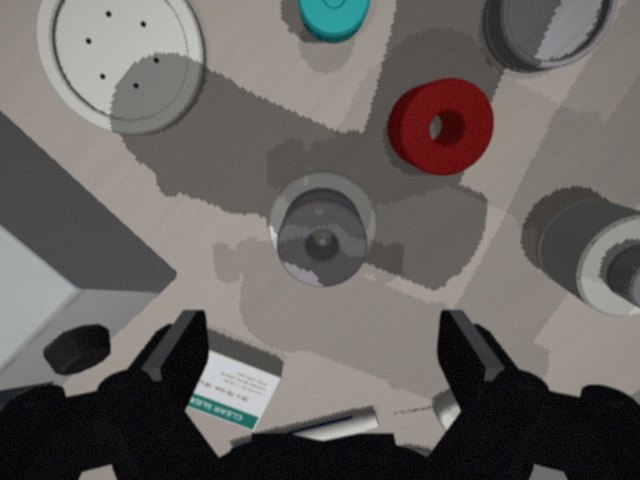

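Body stands on its disc with the post in the bore. Back to the base.

Request:
drive_tool([
  [1,[0.077,0.077,0],0],
  [1,[0.077,0.077,0],0],
  [1,[0.077,0.077,0],0],
  [1,[0.077,0.077,0],0],
  [1,[0.077,0.077,0],0],
  [1,[0.076,0.073,0],0],
  [1,[0,0,0.1],0],
  [1,[0,0,0],0],
  [1,[0,0,0],0],
])

```text
clock: 29.92
position: [456.5, 84.2, 99.7]
ee_rot: [-0.383, 0.924, -0.0, 0.0]
contact_force: [0.6, -0.1, 0.7]
gripper_width: 85.5
```

```bash
python3 -c "
from h import *
to(455.5,84)
c=shots('z',(240,160,340,260),(250,210,350,320))
p=cv2.imread('pics/z_w.png')
for x,y,z,r in [(455.5,84,30,34),(455.5,84,30,29.5)]:
  cv2.polylines(p,[np.int32(proj(c,circ(x,y,z,r)).round())],1,(0,255,0),1)
cv2.imwrite('pics/z_w.png',p)
"
```

```text
pos [456.5  84.2  99.7] w 85.5 F [ 0.6 -0.1  0.7] yaw y 135.0 tilt [ 0. -0. -1.] clk 29.925
units [ 0.0028  0.0017 -0.    ]
```

View pics/z_w.png

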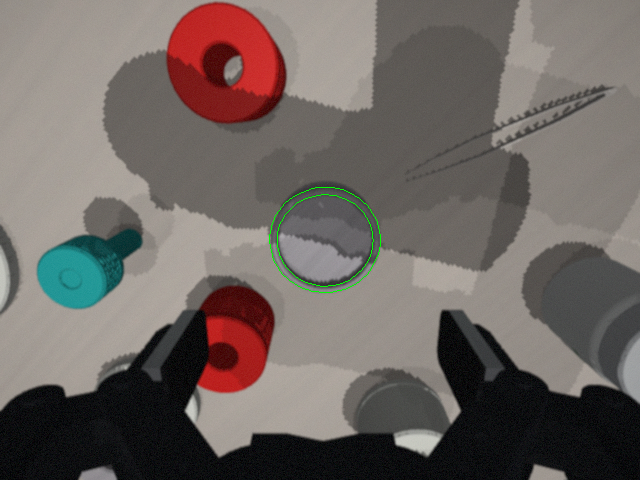

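View pics/z_x.png

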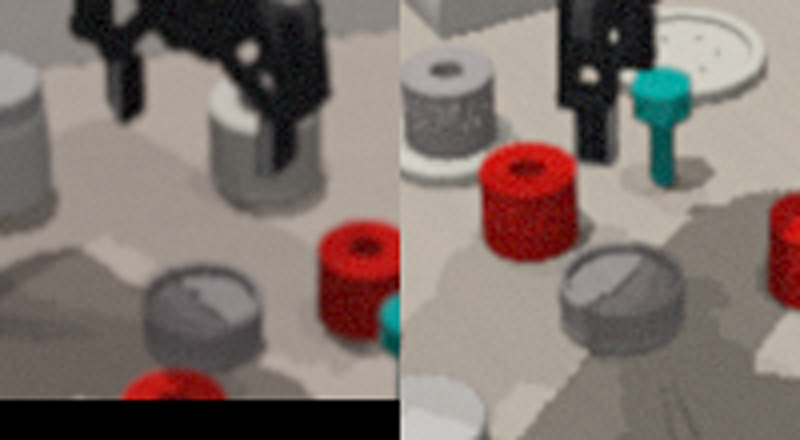

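Request:
drive_tool([
  [1,[0.002,0.001,0.1],0],
  [1,[0,0,0.1],0],
  [1,[0,0,0.1],0],
  [1,[0,0,0.06],0],
  [1,[0,0,0.02],0],
  [0.75,[0,0,0],0],
  [0.75,[0,0,0],0],
])

```text
clock: 30.95
position: [455.9, 84.2, -13.7]
ee_rot: [-0.383, 0.924, 0.0, 0.001]
contact_force: [-0.1, 0.4, 0.0]
gripper_width: 74.6
```

```bash
python3 -c "
from h import *
to(455.5,84)
c=shots('A',(240,170,340,260),(250,220,350,320))
"
```

```text
pos [455.9  84.2 -13.7] w 74.6 F [-0.1  0.4  0. ] yaw y 135.0 tilt [ 0.002  0.001 -1.   ] clk 30.95
units [ 0.0014  0.0003 -0.    ]
```

View pics/A_x.png

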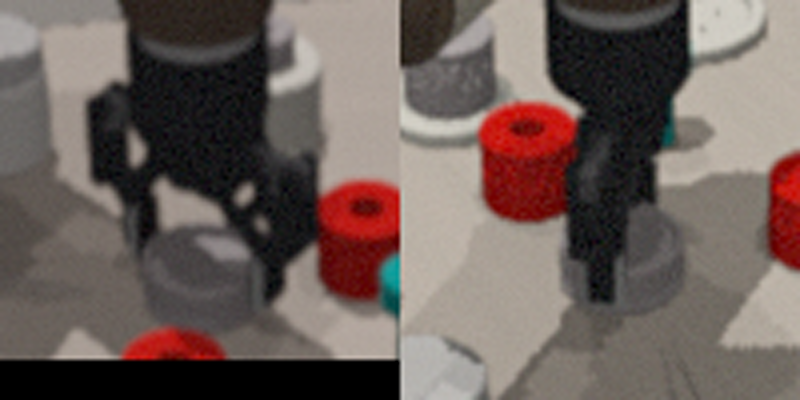

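View pics/A_w.png

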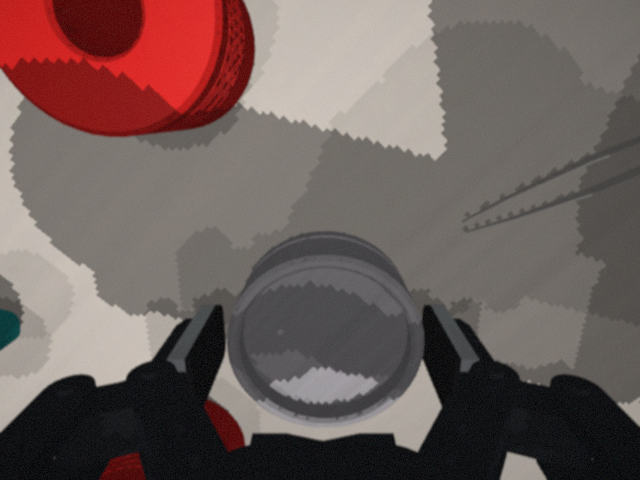

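Request:
drive_tool([
  [0.75,[0,0,0.005],0],
  [-1,[0,0,0],0],
  [-1,[0,0,0],0],
  [-1,[0,0,0],0],
  [-1,[0,0,-0.01],0],
  [-1,[0,0,-0.03],0],
  [-1,[0,0,-0.06],0],
  [-1,[0,0,-0.1],0],
  [-1,[0,0,-0.1],0],
  [-1,[0,0,0],0],
  [-1,[0,0,0],0],
])

```text
clock: 32.48
position: [453.9, 83.3, 72.9]
ee_rot: [-0.383, 0.924, 0.0, -0.001]
contact_force: [-0.5, -0.4, -4.7]
gripper_width: 66.0
```

```bash
python3 -c "
from h import *
to(658.5,-91)
c=shots('B',(240,130,340,260),(250,190,350,320))
"
```

```text
pos [453.9  83.3  72.9] w 66.0 F [-0.5 -0.4 -4.7] yaw y 135.0 tilt [-0.002 -0.001 -1.   ] clk 32.475
units [-0.0717 -0.8931 -0.0012]
```

View pics/B_x.png

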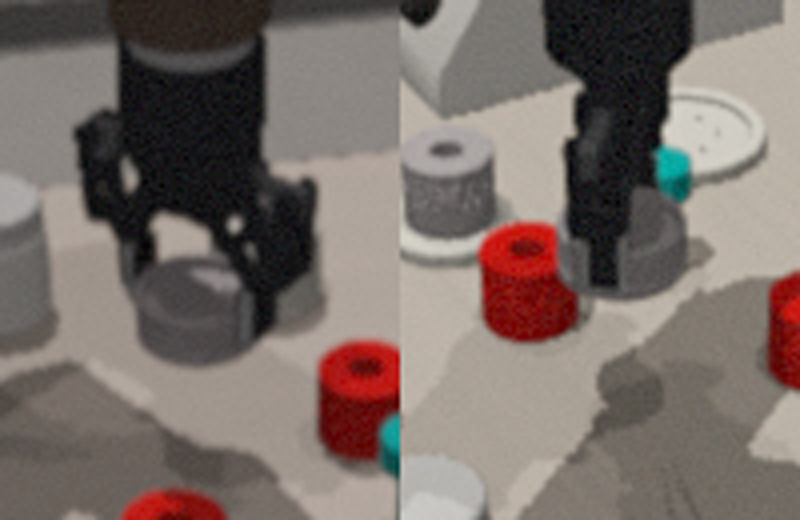

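View pics/B_w.png

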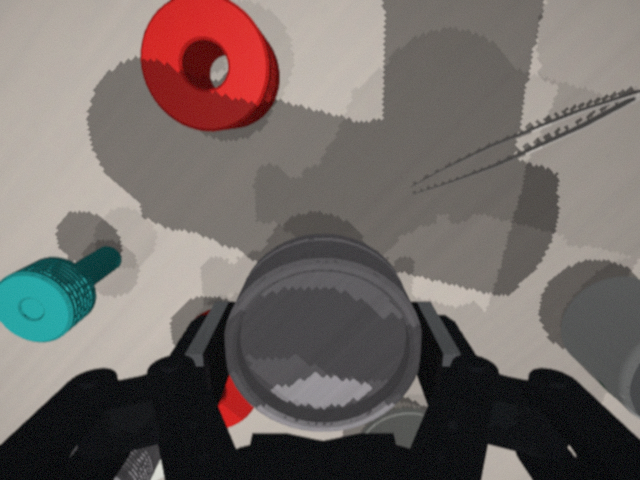

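Request:
drive_tool([
  [-1,[0,0,-0.1],0],
  [-1,[-0.009,-0.11,-0.07],0],
  [-1,[-0.009,-0.11,0],0],
  [-1,[-0.009,-0.11,0],0],
  [-1,[-0.009,-0.11,0],0],
  [-1,[-0.009,-0.11,0],0],
  [-1,[-0.009,-0.11,0],0],
  [-1,[-0.009,-0.11,0],0],
  [-1,[-0.009,-0.12,0],0],
  [-1,[0,0,0],0],
  [-1,[0,0,0],0],
])

```text
clock: 34.0
position: [658.0, -89.5, 122.8]
ee_rot: [-0.383, 0.924, 0.001, -0.002]
contact_force: [0.0, 0.2, -4.3]
gripper_width: 65.8
```

```bash
python3 -c "
from h import *
to(658.5,-91)
c=shots('C',(340,170,460,320),(270,140,370,270),s=3.5)
p=cv2.imread('pics/C_w.png')
for x,y,z,r in [(658.5,-91,12,53),(658.5,-91,12,43)]:
  cv2.polylines(p,[np.int32(proj(c,circ(x,y,z,r)).round())],1,(0,255,0),1)
cv2.imwrite('pics/C_w.png',p)
"
```

```text
pos [658.  -89.5 122.8] w 65.8 F [ 0.   0.2 -4.3] yaw y 135.0 tilt [-0.004  0.    -1.   ] clk 34.0
units [ 0.0024 -0.0047 -0.    ]
```

View pics/C_w.png

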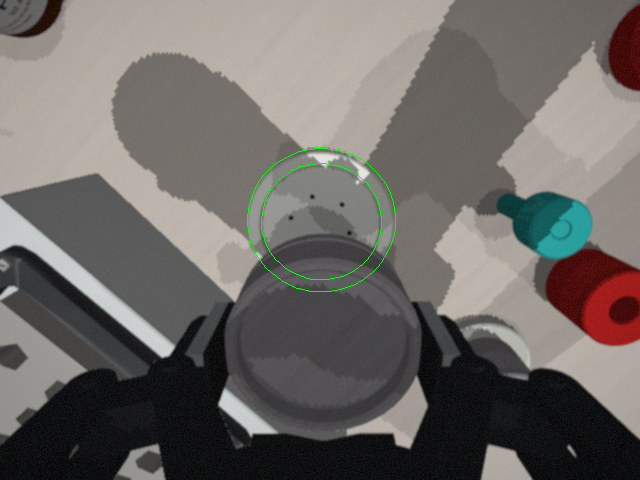

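View pics/C_x.png

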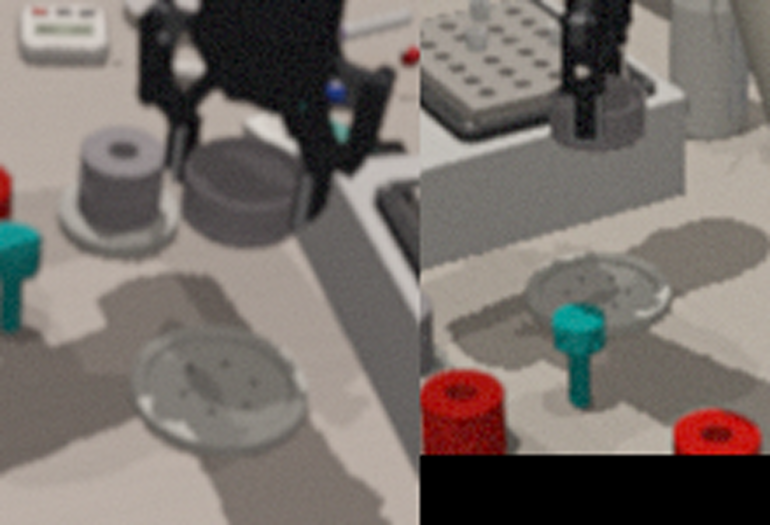

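Request:
drive_tool([
  [-1,[0.003,-0.003,0.1],0],
  [-1,[0,0,0.1],0],
  [-1,[0,0,0.1],0],
  [-1,[0,0,0.08],0],
  [-1,[0,0,0.03],0],
  [-1,[0,0,0],0],
  [-1,[0,0,0],0],
])

```text
clock: 35.02
position: [660.4, -90.7, 3.5]
ee_rot: [-0.383, 0.924, -0.001, 0.001]
contact_force: [0.3, 0.5, -4.6]
gripper_width: 65.9
```

```bash
python3 -c "
from h import *
to(658.5,-91)
c=shots('D',(340,210,460,320),None,s=6)
p=cv2.imread('pics/D_w.png')
for x,y,z,r in [(658.5,-91,12,53),(658.5,-91,12,43)]:
  cv2.polylines(p,[np.int32(proj(c,circ(x,y,z,r)).round())],1,(0,255,0),1)
cv2.imwrite('pics/D_w.png',p)
"
```

```text
pos [660.4 -90.7   3.5] w 65.9 F [ 0.3  0.5 -4.6] yaw y 135.1 tilt [ 0.003 -0.    -1.   ] clk 35.025
units [ 0.0052  0.0038 -0.    ]
```

View pics/D_w.png

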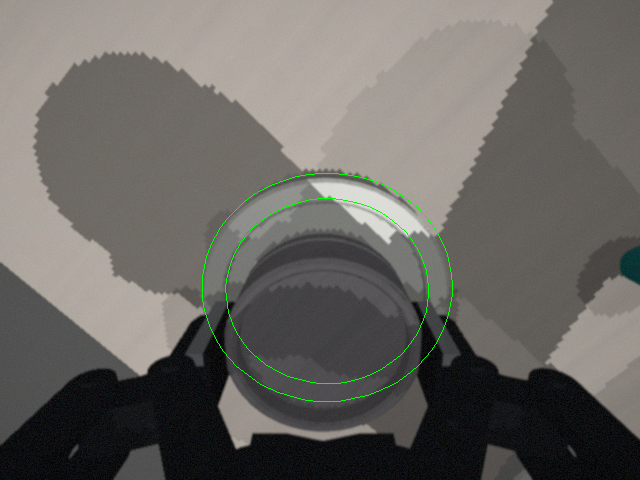

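View pics/D_x.png

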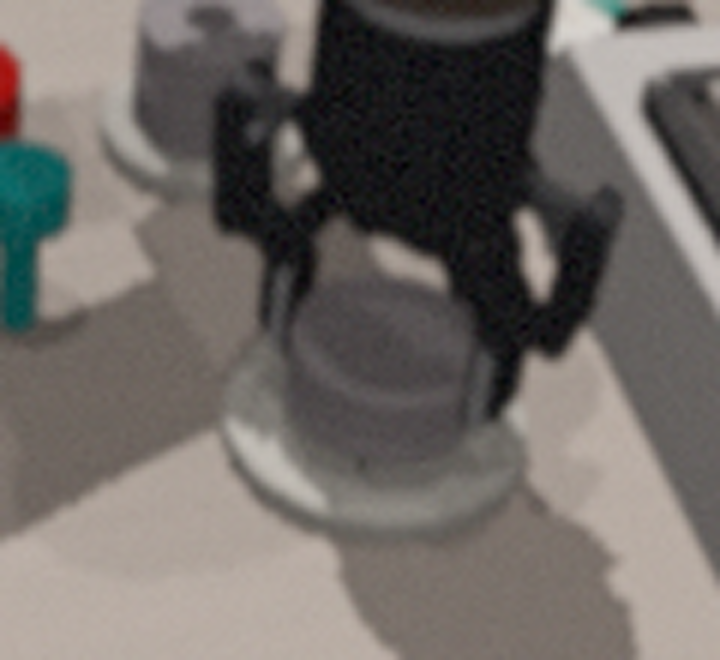

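Request:
drive_tool([
  [-1,[0.004,0.004,0.01],0],
  [-1,[0,0,0.015],0],
  [-1,[0,0,0.006],0],
  [-1,[0,0,0],0],
  [-1,[0,0,0],0],
])

```text
clock: 35.75
position: [657.7, -90.9, -7.4]
ee_rot: [-0.383, 0.924, -0.0, 0.0]
contact_force: [-0.1, 0.3, -4.5]
gripper_width: 66.2
```

```bash
python3 -c "
from h import *
to(658.5,-91)
c=shots('E',(340,210,460,320),None,s=6)
"
```

```text
pos [657.7 -90.9  -7.4] w 66.2 F [-0.1  0.3 -4.5] yaw y 135.0 tilt [ 0. -0. -1.] clk 35.75
units [-0.0016 -0.0022  0.    ]
```

View pics/E_x.png

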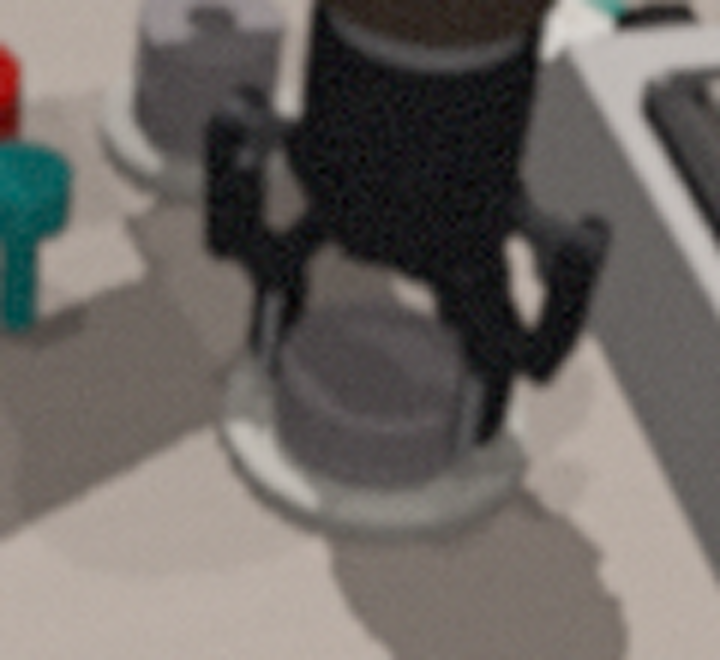

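View pics/E_w.png

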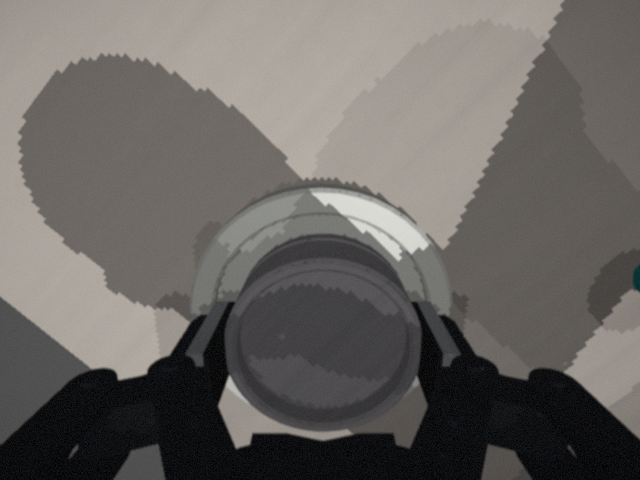

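Well centred, about 1 mm above the floor.

Request:
drive_tool([
  [-1,[0,0,0.003],0],
  [-1,[0,0,0],0],
])

```text
clock: 36.1
position: [657.6, -90.9, -8.2]
ee_rot: [-0.383, 0.924, -0.0, 0.0]
contact_force: [0.1, -0.6, -3.9]
gripper_width: 66.1
```

Request:
drive_tool([
  [-1,[0,0,0.003],0],
  [-1,[0,0,0],0],
])

```text
clock: 36.35
position: [657.7, -90.8, -8.3]
ee_rot: [-0.383, 0.924, -0.0, 0.0]
contact_force: [-2.1, 0.6, 2.6]
gripper_width: 66.0
```

Request:
drive_tool([
  [0.8,[0,0,0],0],
  [1,[0,0,0],0],
  [1,[0,0,0],0],
  [1,[0,0,0],0],
  [1,[0,0,-0.05],0],
  [1,[0,0,-0.1],0],
  [1,[0,0,-0.14],0],
  [1,[0,0,-0.15],0],
  [1,[0,0,-0.15],0],
  [1,[0,0,0],0],
  [1,[0,0,0],0],
])

```text
clock: 37.72
position: [657.3, -90.8, 168.4]
ee_rot: [-0.383, 0.924, 0.0, 0.0]
contact_force: [0.2, -0.1, -0.8]
gripper_width: 85.7
```

```bash
python3 -c "
from h import *
to(658.5,-91)
c=shots('F',(200,140,460,400),None,s=2.3)
cv2.imwrite('pics/F_s.png',get_image('scene')[:,:,::-1])
"
```

```text
pos [657.3 -90.8 168.4] w 85.7 F [ 0.2 -0.1 -0.8] yaw y 135.0 tilt [ 0.001  0.001 -1.   ] clk 37.725
units [-0.0023 -0.0035  0.    ]
```

View pics/F_x.png

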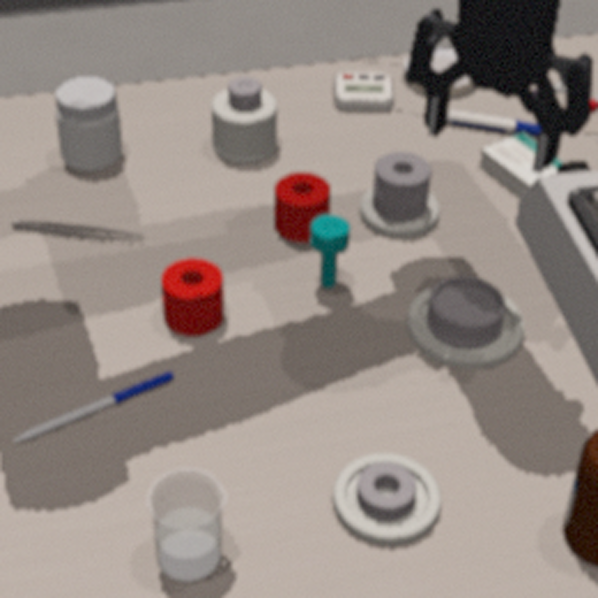

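View pics/F_w.png

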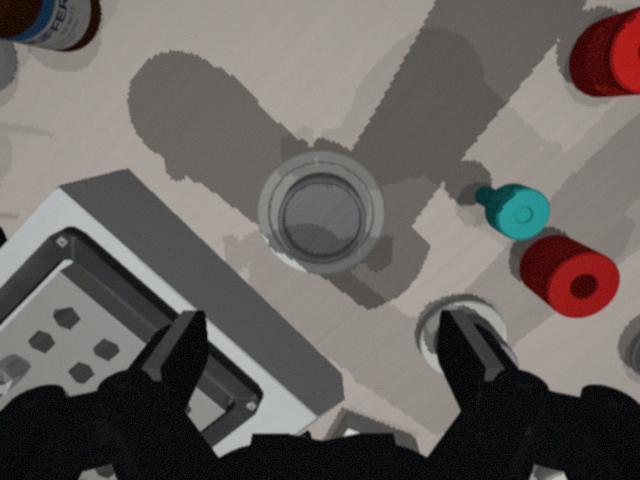

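View pics/F_s.png

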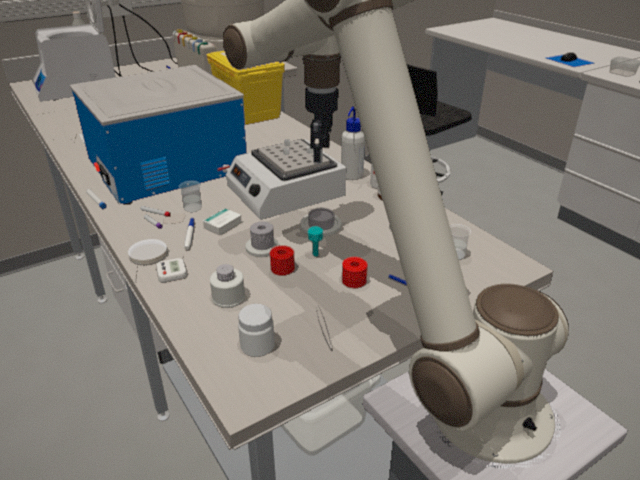

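All four parts sit on their stands: in the side crop the plunger is at (245,95), the body at (402,185), the base at (466,312) and the ring at (387,490). The jar, beaker and look-alikes are unmoved and the gripper is clear, so I'm handing in.

```bash
python3 -c "
from bench import *
print(job_done())"
```

```text
the job is handed in; nothing more can be done
None
```

I took the die apart from the top down and set all four parts on their stands in order: plunger, stop ring, die body, base. It took about 38 s of the 99 s allowed.

- **Final pictures:**
  - The plunger hangs by its head in the tall stand, and the ring lies in the smaller dish.
  - The body stands over the post, which can be seen in its bore. The base lies centred in the larger dish.
  - The jar, beaker, red look-alikes and turquoise plunger were not touched and look unmoved. The gripper was open, about 170 mm above the parts.
- **Forces:** The body and base showed a clear change in force when they seated, from about −6 to +1 N and from −4 to +3 N. I let go of the plunger and ring about 1–2 mm above their seats without feeling contact, and judged those two by the pictures alone. Readings at the ends of moves stayed under about 7 N.
- **Disagreements:**
  - The interface text puts the fingertips 11 mm ahead of the TCP. All three cameras showed them about 20 mm behind it when shut and 30 mm behind when open. I set all heights from the images, and the parts gripped and seated as that predicted.
  - Gripper readings on held parts were about 2 mm below their stated diameters.

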